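# Take apart the culture dish piles and put every dish away

## Task

Take apart the two piles of culture dishes on the blue tray: lay the red, the tan and the green dish flat on the round mat of its own colour, each dish wholly on its mat with nothing overhanging the edge, and lay the light-sensitive black dish flat in the open grey box, then shut the box's lid fully. Keep every dish upright and leave everything released.

Things in the scene. Friction and masses are not known exactly. Their poses are not given: they have to be found in the camera images.
- red_dish_centre (a point): Brick-red round lidded culture dish, 64 mm across and 16 mm high, about 30 g, rigid, may be gripped across its diameter; at the start it lies on a flat blue tray (180 x 104 mm, 4 mm thick, no rim, fixed to the bench; the two piles stand about 100 mm apart along its long axis, at least 5 mm inside its edges) with one of the two small dishes (green or black, either) centred on its lid; the point is its centre, half-way up, z up
- tan_dish_centre (a point): Tan (light brown) round lidded culture dish, 64 mm across and 16 mm high, about 30 g, rigid, may be gripped across its diameter; at the start it lies on a flat blue tray (180 x 104 mm, 4 mm thick, no rim, fixed to the bench; the two piles stand about 100 mm apart along its long axis, at least 5 mm inside its edges) with one of the two small dishes (green or black, either) centred on its lid; the point is its centre, half-way up, z up
- green_dish_centre (a point): Dark green round lidded culture dish, 40 mm across and 14 mm high, about 20 g, rigid, may be gripped across its diameter; at the start it lies on the lid of one of the two large dishes, either the red or the tan one; the point is its centre, half-way up, z up
- black_dish_centre (a point): Black round lidded culture dish, 40 mm across and 14 mm high, about 20 g, rigid, may be gripped across its diameter; at the start it lies on the lid of one of the two large dishes, either the red or the tan one; the point is its centre, half-way up, z up
- red_mat_top (a point): Red flat round mat, 92 mm across and 3 mm thick, fixed to the bench; the point is the centre of its top face
- tan_mat_top (a point): Tan flat round mat, 92 mm across and 3 mm thick, fixed to the bench; the point is the centre of its top face
- green_mat_top (a point): Green flat round mat, 68 mm across and 3 mm thick, fixed to the bench; the point is the centre of its top face
- dark_box_in (a point): Grey open-topped square box, outside 134 x 134 x 36 mm, walls and floor 4 mm (inside 126 x 126 mm, 32 mm deep), fixed to the bench; the point is the centre of its inner floor, 4 mm above the bench; its x axis points to the hinge side, the hinge line lies parallel to its y axis at x = +67 mm, 32.5 mm above this point
- box_lid (a joint): hinge angle of the box's flat grey lid in rad: 0 shut, 1.57 upright, at most 1.9; it starts open at about 1.45 to 1.7 and stays at any angle it is left at (stiff hinge, about 0.09 N m of friction, lid 80 g); it can be shut by pushing its outer face over and down. The lid is a plate 134 x 134 mm, 6 mm thick, whose inner face at 0 lies at the hinge height, on the rim of the box; a small tab juts 12 mm beyond the middle of its free edge
- lid_edge (a point): middle of the free edge of the lid, on its outer face, 134 mm from the hinge line (with the lid shut this is the top of the lid at the front edge, towards the robot); axes turn with the lid, z points out of the outer face
There are look-alikes about, which are no part of the job. Of the things that look like the part that bears black_dish_centre, the middle-sized one is meant.

How it is judged:
At the end, for the whole second after the job is handed in: The red, tan and green dish each lie flat (within 0.1 rad) on the mat of their own colour, centre within 14.5 mm of the mat's centre (wholly on the mat); the black dish lies flat on the floor of the grey box; the lid is shut (under 0.06 rad); the dishes are at rest and released (horizontal distance between red_dish_centre and red_mat_top below 0.0145 m and z of red_dish_centre in the frame of red_mat_top between 0.004 and 0.012 m and angle between each of red_dish_centre, tan_dish_centre, green_dish_centre, black_dish_centre's own z axis and vertical below 0.1 rad and horizontal distance between tan_dish_centre and tan_mat_top below 0.0145 m and z of tan_dish_centre in the frame of tan_mat_top between 0.004 and 0.012 m and horizontal distance between green_dish_centre and green_mat_top below 0.0145 m and z of green_dish_centre in the frame of green_mat_top between 0.004 and 0.012 m and x of black_dish_centre in the frame of dark_box_in between -0.046 and 0.046 m and y of black_dish_centre in the frame of dark_box_in between -0.046 and 0.046 m and z of black_dish_centre in the frame of dark_box_in below 0.011 m and value of joint box_lid below 0.06 rad and linear speed of each of red_dish, tan_dish, green_dish, black_dish below 0.02 m/s); the robot touches nothing.
It fails at once if the red dish is tipped over (more than 0.8 rad) (angle between red_dish_centre's own z axis and vertical above 0.8 rad).
It fails at once if the tan dish is tipped over (more than 0.8 rad) (angle between tan_dish_centre's own z axis and vertical above 0.8 rad).
It fails at once if the green dish is tipped over (more than 0.8 rad) (angle between green_dish_centre's own z axis and vertical above 0.8 rad).
It fails at once if the black dish is tipped over (more than 0.8 rad) (angle between black_dish_centre's own z axis and vertical above 0.8 rad).
It also fails if it takes over 120 s, if anything falls off the work surface, if the arm or the gripper's body presses on something with over 40 N, if the wrist force passes 120 N, or if a joint passes its speed limit or range.

## Robot

A 6-joint arm with a two-finger parallel gripper is mounted at the origin on a cart in front of the work surface, level with it; the furniture and walls round the work are solid. World frame = base frame: x ahead of the robot, y to its left, z up, the work surface at z = 0. Lengths are in m, angles in rad, forces in N, time in s.
With the tool pointing down it reaches from about 0.375 to 0.825 m from the base axis. Payload 5.5 kg.
Tool frame: the origin (TCP) lies midway between the tips of the shut fingers; the grasp point (between the pads) lies 19 mm behind it; x points along the fingers, y is the direction in which the jaws open and shut, and the axes are right-handed (so a half turn about x gives the same grasp; the last joint's range is limited). The gripper opens to 85 mm and grips with 20 to 120 N. Pads are 22 mm wide; open, the fingers measure 114 mm over their backs; the gripper's body (76 mm by 85 mm) begins 54 mm behind the grasp point. The pads swing forward as they close: fully open they stand 13 mm farther back than shut.
Start: joints at [-1.196, 0.314, -0.047, 1.21, 0, 1.571], TCP at [0.22, -0.558, 0.231] pointing down, gripper open.
Joint ranges: [-2.67, 2.67], [-0.69, 1.73], [-1.03, 1.25], [-2.08, 2.16], [-1.42, 1.45], [-3.14, 3.14]. Speed limits (rad/s): [2.39, 2.39, 3.01, 3.14, 3.14, 3.14].

## Interface

Orientations are given as a rotation vector (axis times angle).
In Python, from workcell import bot gives the robot as it stands.
- The arm moves only by the tool send_rows, never from a script. Its argument "plan" is one flat list of numbers, 6 for each row, row after row: the shift along the tool's x, y, z in cm, then the turn, a rotation vector about the tool's x, y, z in degrees. A call has 1 to 20 rows; each row is the pose to reach, as a shift and turn from the pose commanded when the call began, along the tool's axes at that moment; what a row does not reach only later rows make up. A row lasts 1/10 s, in which the tool goes at most 50 mm and 8.59 degrees, less where a joint would pass 70% of its speed; a pose out of reach is approached as far as the arm can. A call with a gripper value outside its range is refused whole. "claw" is the closure, from 0 (fully open) to 1 (shut), set as the call begins (left out, the last holds). The fingers move at their own pace and stop on an object; "squeeze" is the grip in N (left out, the last holds). Time passes only in rows, so rows that repeat a pose let the fingers close. It gives the time, the measured TCP pose, the force and the opening at its end, in the units of the state.
- bot.sense(): the state, without advancing time (a new reading comes with each control period).
- bot.camera(name): name is "scene" or "top" or "wrist"; returns a dict with "color" (384x512x3 uint8, blue, green, red), "mtx" (3x3 intrinsics, pixels), "view" (4x4, takes a point from world to camera coordinates). Camera axes: x right, y up, looking along -z (the intrinsics and any distortion apply to the point x, -y, -z); pixel columns grow to the right and rows downward; lengths in m; the calibration is good to about 2 mm. A picture is of the moment at which its call begins. There is no depth.
- bot.finish_job(): hands the job in, once; it reports no verdict.
Trained networks look in a picture, given as the dict that the camera call returned (one of the last four; its "shot" number tells which), for a name from the list of things; names that differ only in an ending like _2 or _b are one class to them, and where a whole thing is asked for, a point or a joint stands for the part that bears it (a point fixed in the world has none). Each returns a list of dicts, best first, with "confidence" (0 to 1); they miss things now and then, are a little off and sometimes report something else, mostly with a low value. They report only what shows in the picture. A call takes as long as a camera call. They do not tell look-alikes from the thing itself.
- bot.look_for(picture, name): "point" ([column, row] in pixels, amid what is visible of it).
- bot.place_of(picture, name): "point" ([column, row] in pixels: a listed point, or the origin of a listed thing).
The state is a dict: "t": time; "joint_pos": joint angles; "joint_velocities": joint speeds; "joint_torque": joint torques, N m; "eef_pos": TCP position; "orientation": TCP orientation; "ft_force": force on the tool from outside, world axes, zero at the start; "ft_torque": the same for the moment, N m; "width": finger opening in m.
Only numpy, scipy, OpenCV 4.12 (cv2) and the standard library are available. Lean on these libraries where they do the work, as an engineer would, in place of code of your own. Each camera call takes 0.05 s, during which the arm holds its last target.

## Working session

There is one attempt and no reset: what is moved stays moved. The work goes in short steps, Python scripts to look and compute and a tool call to move; the robot and the scene stay as the last step left them, time stands still between calls to the robot, and variables do not carry over. Pictures are saved under pics/ and viewed, and the job is handed in when it is done.

Besides the shell and the picture viewer there is one more tool, called after "Request:" as a command line: name --argument value ..., lists and objects as JSON in quotes. send_rows: Moves the arm, as the interface text tells. Its arguments: {"type":"object","properties":{"plan":{"type":"array"},"claw":{"type":"number"},"squeeze":{"type":"number"}},"required":["plan"]}

```bash
ls; mkdir -p pics
python3 - <<'E'
from workcell import bot
import cv2
s=bot.sense(); print({k:s[k] for k in('t','eef_pos','orientation','ft_force','width')})
for n in('scene','top','wrist'):
    p=bot.camera(n); cv2.imwrite(f'pics/{n}0.png',p['color']); print(n,p['mtx'].tolist() if hasattr(p['mtx'],'tolist') else p['mtx'],p['view'],p.keys())
E
```

```text
pics
{'t': 0.0, 'eef_pos': array([ 0.21942685, -0.55778656,  0.23042406]), 'orientation': array([ 2.01690824,  0.38429494, -2.01755987]), 'ft_force': array([-0.27316038, -0.32496193,  0.21134489]), 'width': 0.08494840466715832}
scene [[401.7816087514814, 0.0, 250.95077926718986], [0.0, 401.7816087514814, 192.8576133982918], [0.0, 0.0, 1.0]] [[-0.81113592 -0.58478169  0.00942858  0.44656624]
 [ 0.29395641 -0.39369662  0.87097221 -0.21961443]
 [-0.5056166   0.70924844  0.4912418  -0.71145726]
 [ 0.          0.          0.          1.        ]] dict_keys(['color', 'mtx', 'view', 'shot'])
top [[387.0280698027012, 0.0, 258.0648709225901], [0.0, 387.0280698027012, 191.19181657911176], [0.0, 0.0, 1.0]] [[ 1.34687373e-02 -9.99909060e-01 -6.82374759e-04 -4.56103715e-03]
 [ 9.98194886e-01  1.34056957e-02  5.85427718e-02 -5.40914932e-01]
 [-5.85283002e-02 -1.46964021e-03  9.98284668e-01 -9.69348958e-01]
 [ 0.00000000e+00  0.00000000e+00  0.00000000e+00  1.00000000e+00]] dict_keys(['color', 'mtx', 'view', 'shot'])
wrist [[331.4870196617463, 0.0, 251.3185321845599], [0.0, 331.4870196617463, 195.3840246247316], [0.0, 0.0, 1.0]] [[ 0.36550642 -0.93080678 -0.00195108 -0.5980239 ]
 [ 0.88473317  0.34806416 -0.30999766  0.04064531]
 [ 0.28922702  0.11157994  0.95073532 -0.38078571]
 [ 0.          0.          0.          1.        ]] dict_keys(['color', 'mtx', 'view', 'shot'])
```

View pics/scene0.png

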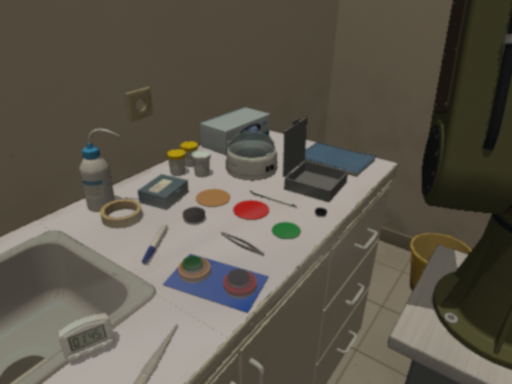

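View pics/top0.png

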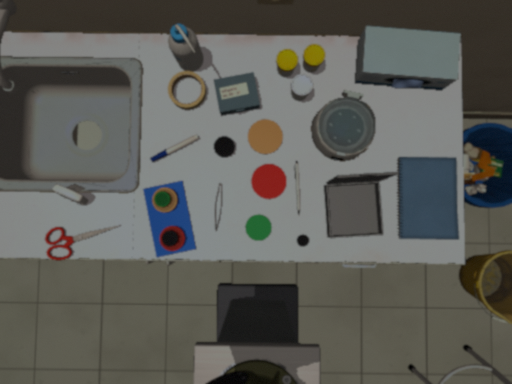

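View pics/wrist0.png

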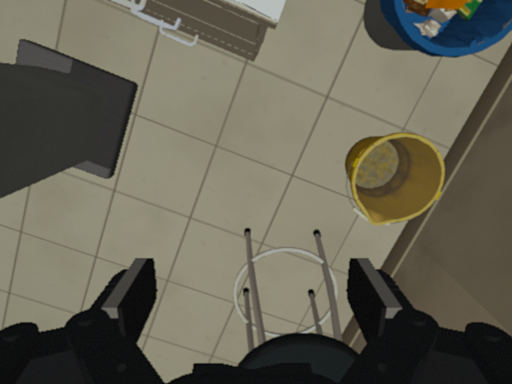

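The scene and top views show the green dish on the tan pile at top pixel (164,200) and a dark dish on the red pile at (173,238). The mats are at tan (265,136), red (269,181) and green (259,227). The box is near (354,208), with its lid upright on the far side. Dark look-alikes lie at (225,147), which is larger, and (303,240), which is smaller, so the one on the red pile is the middle-sized one. Next I'll measure positions.

```bash
cat > h.py <<'E'
import numpy as np, cv2
from scipy.spatial.transform import Rotation as Rn
from scipy.optimize import least_squares
def project(p,X):
    c=p['view'][:3,:3]@np.asarray(X,float)+p['view'][:3,3]
    q=np.asarray(p['mtx'])@np.array([c[0],-c[1],-c[2]]); return q[:2]/q[2]
def ray(p,uv):
    d=np.linalg.solve(np.asarray(p['mtx']),[uv[0],uv[1],1.]); d=np.array([d[0],-d[1],-d[2]])
    R=p['view'][:3,:3]; return -R.T@p['view'][:3,3], R.T@d
def onz(p,uv,z):
    o,d=ray(p,uv); return o+d*(z-o[2])/d[2]
def tri(obs):
    A=np.zeros((3,3));b=np.zeros(3);L=[]
    for p,uv in obs:
        o,d=ray(p,uv);d=d/np.linalg.norm(d);M=np.eye(3)-np.outer(d,d);A+=M;b+=M@o;L.append((M,o))
    X=np.linalg.solve(A,b); return X,[round(1000*float(np.linalg.norm(M@(X-o))),1) for M,o in L]
def up(im,g=0.6,s=1):
    im=(255*(im/255.)**g).astype(np.uint8)
    return cv2.resize(im,None,fx=s,fy=s,interpolation=cv2.INTER_CUBIC) if s!=1 else im
def crop(im,x0,y0,x1,y1,s,g=0.6): return up(im[y0:y1,x0:x1],g,s)
NAMES=['red_dish_centre','tan_dish_centre','green_dish_centre','black_dish_centre','red_mat_top','tan_mat_top','green_mat_top','dark_box_in','lid_edge']
E
python3 - <<'E'
from workcell import bot
from h import *
s=bot.sense(); print(Rn.from_rotvec(s['orientation']).as_matrix().round(3))
P={n:bot.camera(n) for n in('scene','top')}
for n in NAMES:
    o=[]
    for c in P:
        r=bot.place_of(P[c],n); print(n,c,[(np.round(x['point'],1).tolist(),round(x['confidence'],2)) for x in r[:4]])
        if r:o.append((P[c],r[0]['point']))
    if len(o)==2: X,e=tri(o);print('   ->',X.round(4),e)
cv2.imwrite('pics/sc1.png',crop(P['scene']['color'],150,100,400,320,3)); 
cv2.imwrite('pics/top1.png',crop(P['top']['color'],130,110,400,270,2.9))
E
```

```text
[[-0.     0.366 -0.931]
 [ 0.001 -0.931 -0.366]
 [-1.    -0.001 -0.   ]]
red_dish_centre scene [([239.9, 283.8], 0.9)]
red_dish_centre top [([173.1, 237.3], 0.68)]
   -> [0.4206 0.2171 0.0095] [0.4, 0.4]
tan_dish_centre scene [([191.6, 268.1], 0.65), ([247.4, 211.7], 0.19)]
tan_dish_centre top [([164.8, 200.9], 0.64)]
   -> [0.516  0.2418 0.0163] [3.8, 3.8]
green_dish_centre scene [([190.4, 265.7], 0.59)]
green_dish_centre top []
black_dish_centre scene [([237.4, 279.5], 0.72), ([192.2, 214.7], 0.68), ([321.5, 214.0], 0.67)]
black_dish_centre top [([226.7, 148.8], 0.87), ([170.5, 238.5], 0.77), ([304.8, 240.0], 0.65), ([259.2, 228.9], 0.18)]
   -> [ 0.6214  0.0689 -0.1713] [65.5, 65.5]
red_mat_top scene [([248.7, 210.5], 0.88), ([236.0, 277.7], 0.63), ([312.5, 185.4], 0.16)]
red_mat_top top [([268.3, 183.8], 0.82)]
   -> [ 5.658e-01 -2.050e-02  5.000e-04] [5.3, 5.3]
tan_mat_top scene [([192.2, 266.1], 0.74), ([209.8, 197.9], 0.6), ([297.9, 119.8], 0.5)]
tan_mat_top top [([265.8, 134.8], 0.93), ([164.1, 200.8], 0.44)]
   -> [ 0.7574 -0.0101 -0.2678] [15.8, 15.8]
green_mat_top scene [([287.3, 229.2], 0.55)]
green_mat_top top [([256.1, 229.4], 0.79)]
   -> [0.4434 0.0062 0.0091] [0.4, 0.4]
dark_box_in scene [([313.6, 187.0], 0.8)]
dark_box_in top [([352.6, 211.1], 0.72), ([266.0, 135.2], 0.45)]
   -> [ 0.4985 -0.2403 -0.0055] [5.4, 5.4]
lid_edge scene [([294.1, 120.7], 0.68)]
lid_edge top [([367.6, 171.0], 0.69)]
   -> [ 0.5773 -0.2315  0.1756] [0.8, 0.8]
```

View pics/sc1.png

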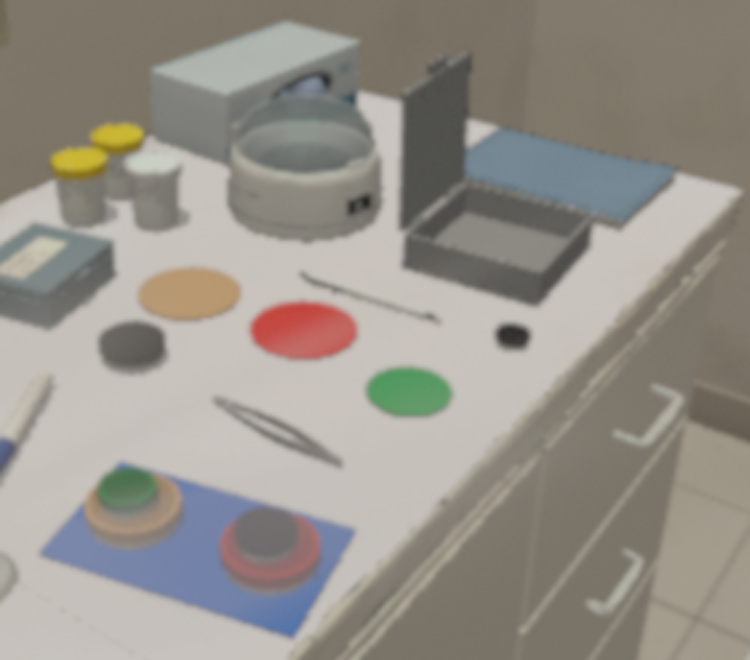

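View pics/top1.png

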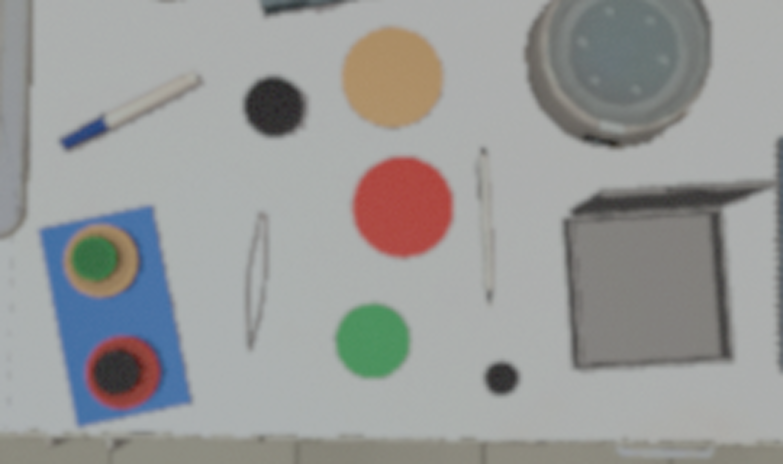

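```bash
cat >> h.py <<'E'
def Rdown(yaw): # yaw (deg) of tool y (jaw) axis in the world, tool x down
    a=np.radians(yaw); y=np.array([np.cos(a),np.sin(a),0]); x=np.array([0,0,-1.]); return np.c_[x,y,np.cross(x,y)]
def row(s,pos,yaw=None,R=None):
    R0=Rn.from_rotvec(s['orientation']).as_matrix()
    d=R0.T@(np.asarray(pos)-s['eef_pos'])*100
    R1=R if R is not None else (R0 if yaw is None else Rdown(yaw))
    rv=np.degrees(Rn.from_matrix(R0.T@R1).as_rotvec())
    n=max(np.linalg.norm(d)/5,np.linalg.norm(rv)/8.59)
    return np.r_[d,rv].round(2).tolist(),'rows>=%.1f'%n
def st(s):
    R0=Rn.from_rotvec(s['orientation']).as_matrix()
    print('t%.2f'%s['t'],'tcp',s['eef_pos'].round(4),'x',R0[:,0].round(3),'yaw %.1f'%np.degrees(np.arctan2(R0[1,1],R0[0,1])),'F',np.round(s['ft_force'],1),'w %.4f'%s['width'],'j',np.round(s['joint_pos'],2))
E
python3 - <<'E'
from workcell import bot
from h import *
s=bot.sense(); st(s); print(row(s,[0.42,-0.1,0.30],-68.5),row(s,[0.42,-0.1,0.30],-20))
P={n:bot.camera(n) for n in('scene','top')}
# mats by colour
def seg(p,ref,z,box):
    x0,y0,x1,y1=box; lab=cv2.cvtColor(p['color'],cv2.COLOR_BGR2LAB).astype(float)
    r=lab[ref[1],ref[0]]; m=(np.linalg.norm((lab-r)*[.5,1,1],axis=2)<22).astype(np.uint8)
    n,L,S,C=cv2.connectedComponentsWithStats(m); i=L[ref[1],ref[0]]
    cs=max(cv2.findContours((L==i).astype(np.uint8),0,1)[0],key=len)
    pts=np.array([onz(p,q[0].astype(float),z)[:2] for q in cs]) 
    (c,r)=cv2.minEnclosingCircle(pts.astype(np.float32)); return np.round(C[i],1),S[i][4],np.round(onz(p,C[i],z),4),np.round(c,4),round(r*2,4)
for nm,a,b in(('tan',(265,136),(212,198)),('red',(269,181),(251,210)),('green',(259,227),(287,230))):
    A=seg(P['top'],a,.003,(0,0,1,1));B=seg(P['scene'],b,.003,(0,0,1,1));print(nm,A,B,tri([(P['top'],A[0]),(P['scene'],B[0])]))
E
```

```text
t1.15 tcp [ 0.2197 -0.5584  0.2313] x [ 0. -0. -1.] yaw -68.5 F [ 0.9 -0.  -0.2] w 0.0856 j [-1.2   0.31 -0.05  1.21  0.    1.57]
([-6.87, -35.32, -35.42, -0.03, -0.0, -0.0], 'rows>=10.1') ([-6.87, -35.32, -35.42, -48.53, 0.0, -0.0], 'rows>=10.1')
tan (array([264.9, 136.2]), np.int32(974), array([ 0.6851, -0.0131,  0.003 ]), array([ 0.6852, -0.0131]), 0.0922) (array([212.6, 197.5]), np.int32(501), array([ 0.683 , -0.0101,  0.003 ]), array([ 0.684, -0.012]), 0.0953) (array([ 6.85621340e-01, -1.31504153e-02,  6.49420665e-04]), [0.0, 0.0])
red (array([268.5, 180.9]), np.int32(903), array([ 0.5687, -0.0239,  0.003 ]), array([ 0.569 , -0.0239]), 0.088) (array([250.7, 209.5]), np.int32(503), array([ 0.567 , -0.0215,  0.003 ]), array([ 0.568 , -0.0227]), 0.0884) (array([ 0.56874367, -0.0239636 ,  0.00107849]), [0.1, 0.1])
green (array([258.1, 227.1]), np.int32(514), array([0.4496, 0.0014, 0.003 ]), array([0.4494, 0.0015]), 0.066) (array([285.9, 230.1]), np.int32(348), array([0.4481, 0.0031, 0.003 ]), array([0.4484, 0.0023]), 0.0654) (array([0.44927143, 0.00133676, 0.00140967]), [0.1, 0.1])
```

Request:
send_rows --plan '[-6.9, -35.3, -35.4, -48.5, 0, 0, -6.9, -35.3, -35.4, -48.5, 0, 0, -6.9, -35.3, -35.4, -48.5, 0, 0, -6.9, -35.3, -35.4, -48.5, 0, 0, -6.9, -35.3, -35.4, -48.5, 0, 0, -6.9, -35.3, -35.4, -48.5, 0, 0, -6.9, -35.3, -35.4, -48.5, 0, 0, -6.9, -35.3, -35.4, -48.5, 0, 0, -6.9, -35.3, -35.4, -48.5, 0, 0, -6.9, -35.3, -35.4, -48.5, 0, 0, -6.9, -35.3, -35.4, -48.5, 0, 0, -6.9, -35.3, -35.4, -48.5, 0, 0]' --claw 0

```text
t: 2.45
eef_pos: [0.4203, -0.0991, 0.3005]
orientation: [1.459, 1.025, -1.459]
ft_force: [-0.4, -0.6, -0.6]
width: 0.0858
```

Run:
```python
from workcell import bot
from h import *
s=bot.sense(); st(s); print(row(s,[0.42,0.19,0.25],0),row(s,[0.42,0.19,0.25],-75),row(s,[0.42,0.19,0.25],105))
p=bot.camera('wrist'); cv2.imwrite('pics/w1.png',up(p['color']))
```

```text
t2.45 tcp [ 0.4203 -0.0991  0.3005] x [ 0. -0. -1.] yaw -19.8 F [-0.4 -0.6 -0.6] w 0.0858 j [-0.23 -0.03 -0.29  1.31 -0.    1.69]
([5.04, -9.83, -27.19, -19.81, 0.02, -0.03], 'rows>=5.9') ([5.04, -9.83, -27.19, 55.19, 0.0, -0.03], 'rows>=6.4') ([5.04, -9.83, -27.19, -124.81, 0.04, 0.0], 'rows>=14.5')
```

View pics/w1.png

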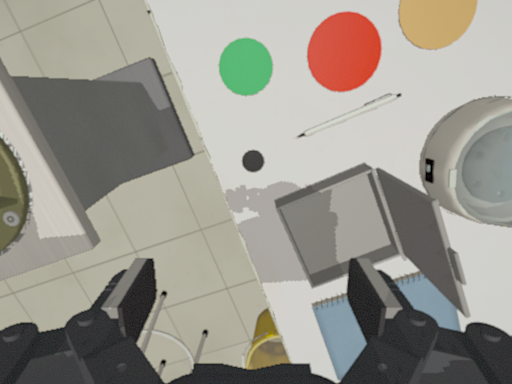

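The wrist view shows the green mat at (246,66), the red mat at (344,52), the tan mat at (438,8), the small black look-alike at (253,160), and the open box with its lid at right. Next I move over the piles, using jaw yaw 105° to stay within the joint 6 range.

Request:
send_rows --plan '[6, -9.5, -28.7, -124.8, 0, 0, 6, -9.5, -28.7, -124.8, 0, 0, 6, -9.5, -28.7, -124.8, 0, 0, 6, -9.5, -28.7, -124.8, 0, 0, 6, -9.5, -28.7, -124.8, 0, 0, 6, -9.5, -28.7, -124.8, 0, 0, 6, -9.5, -28.7, -124.8, 0, 0, 6, -9.5, -28.7, -124.8, 0, 0, 6, -9.5, -28.7, -124.8, 0, 0, 6, -9.5, -28.7, -124.8, 0, 0, 6, -9.5, -28.7, -124.8, 0, 0, 6, -9.5, -28.7, -124.8, 0, 0, 6, -9.5, -28.7, -124.8, 0, 0, 6, -9.5, -28.7, -124.8, 0, 0, 6, -9.5, -28.7, -124.8, 0, 0, 6, -9.5, -28.7, -124.8, 0, 0]'

```text
t: 4.1
eef_pos: [0.4294, 0.1999, 0.24]
orientation: [-0.2, 1.562, 0.199]
ft_force: [0.5, -0.6, 0.7]
width: 0.0854
```

Run:
```python
from workcell import bot
from h import *
s=bot.sense(); st(s)
p=bot.camera('wrist'); cv2.imwrite('pics/w2.png',up(p['color']))
np.save('w2.npy',p,allow_pickle=True)
for n in NAMES[:4]:
    r=bot.place_of(p,n); print(n,[(np.round(x['point'],1).tolist(),round(x['confidence'],2)) for x in r[:3]])
```

```text
t4.10 tcp [0.4294 0.1999 0.24  ] x [-0.    -0.001 -1.   ] yaw 104.6 F [ 0.5 -0.6  0.7] w 0.0854 j [ 0.44  0.07 -0.32  1.18 -0.    0.18]
red_dish_centre [([273.4, 158.2], 0.89)]
tan_dish_centre [([265.7, 235.3], 0.66)]
green_dish_centre [([267.9, 245.0], 0.75)]
black_dish_centre [([272.1, 161.8], 0.79)]
```

View pics/w2.png

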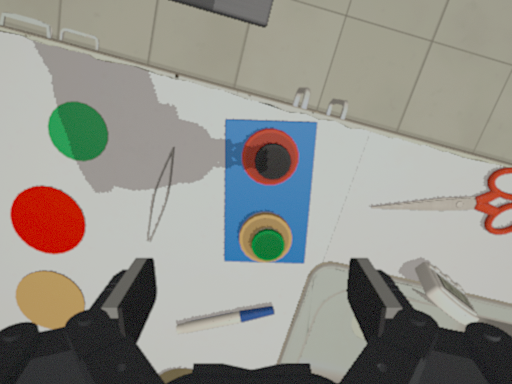

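The wrist view shows the red pile at (271,158) with the black dish on it, and the tan pile at (266,238) with the green dish on it. The tray and the scissors are also visible.

```bash
cat >> h.py <<'E'
def blob(p,ref,tol=22,lw=.5,retall=False):
    lab=cv2.cvtColor(cv2.GaussianBlur(p['color'],(3,3),0),cv2.COLOR_BGR2LAB).astype(float); ref=[int(round(v)) for v in ref]
    r=np.median(lab[ref[1]-1:ref[1]+2,ref[0]-1:ref[0]+2].reshape(-1,3),axis=0); m=(np.linalg.norm((lab-r)*[lw,1,1],axis=2)<tol).astype(np.uint8)
    n,L,S,C=cv2.connectedComponentsWithStats(m); i=L[ref[1],ref[0]]
    c=max(cv2.findContours((L==i).astype(np.uint8),cv2.RETR_EXTERNAL,cv2.CHAIN_APPROX_NONE)[0],key=len)
    h=cv2.convexHull(c)
    return cv2.fitEllipse(c),cv2.fitEllipse(h) if len(h)>5 else None,S[i][4],c
def circ(p,c,z):
    pts=np.array([onz(p,q[0].astype(float),z)[:2] for q in c])
    A=np.c_[2*pts,np.ones(len(pts))]; x=np.linalg.lstsq(A,(pts**2).sum(1),rcond=None)[0]
    return x[:2].round(4),round(2000*float(np.sqrt(x[2]+x[:2]@x[:2])),1)
E
python3 - <<'E'
from workcell import bot
from h import *
p=bot.camera('wrist');t=bot.camera('top');print(p['shot'])
cv2.imwrite('pics/w2c.png',crop(p['color'],210,110,340,270,5,.5))
for n,a,z in(('black',(272,160),.034),('green',(268,246),.034),('greenmat',(78,130),.003),('redmat',(48,220),.003)):
    e,h,A,c=blob(p,a,tol=18); print(n,np.round(e[0],1),np.round(e[1],1),A,circ(p,c,z))
for n,a,z in(('black',(172,238),.034),('green',(163,199),.034)):
    e,h,A,c=blob(t,a,tol=18); print('top',n,np.round(e[0],1),np.round(e[1],1),A,circ(t,c,z))
for n in NAMES[:4]:
    r=bot.place_of(t,n);print(n,[(np.round(x['point'],1).tolist(),round(x['confidence'],2)) for x in r[:3]])
E
```

```text
10
black [270.6 160.5] [35.  35.3] 1020 (array([0.4185, 0.2209]), 38.0)
green [266.  244.4] [29.7 32.5] 803 (array([0.5155, 0.2424]), 38.0)
greenmat [ 82.  129.6] [41.4 64.6] 2061 (array([0.4448, 0.0072]), 57.8)
redmat [ 46.1 219.1] [61.3 75.8] 3751 (array([ 0.5663, -0.0239]), 87.5)
top black [ 68.9 285.6] [172.8 203.6] 18656 (array([0.2989, 0.458 ]), 424.3)
top green [162.3 198.7] [14.8 15.2] 197 (array([0.518 , 0.2415]), 37.4)
red_dish_centre [([177.0, 237.8], 0.52)]
tan_dish_centre [([163.9, 200.3], 0.58)]
green_dish_centre [([161.0, 198.3], 0.72), ([259.9, 228.0], 0.7)]
black_dish_centre [([225.6, 147.1], 0.79), ([301.0, 241.6], 0.57)]
```

View pics/w2c.png

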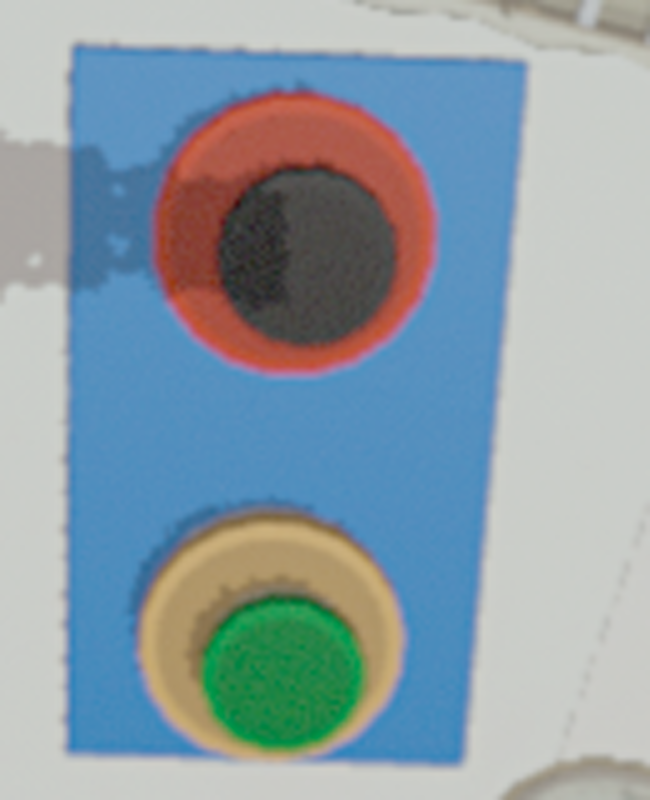

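The crop gives the black top centre at about (271.6,161.2), the green top at (266.6,244.6), the red dish at (269,156.6) and the tan dish at (264.4,237.4). I'll descend over the black dish and take a second view to get heights.

Run:
```python
from workcell import bot
from h import *
s=bot.sense();st(s);print(row(s,[.419,.2205,.12],105))
```

```text
t4.65 tcp [0.4289 0.202  0.2403] x [ 0. -0. -1.] yaw 104.8 F [0.9 0.4 0.6] w 0.0854 j [ 0.44  0.07 -0.32  1.18 -0.    0.18]
([12.03, 2.04, -0.48, -0.23, 0.0, 0.0], 'rows>=2.4')
```

Request:
send_rows --plan '[12, 2.0, -0.5, 0, 0, 0, 12, 2.0, -0.5, 0, 0, 0, 12, 2.0, -0.5, 0, 0, 0, 12, 2.0, -0.5, 0, 0, 0, 12, 2.0, -0.5, 0, 0, 0]'

```text
t: 5.15
eef_pos: [0.4191, 0.2201, 0.1208]
orientation: [-0.203, 1.561, 0.202]
ft_force: [0.5, 0.2, -0.5]
width: 0.0851
```

Run:
```python
from workcell import bot
from h import *
s=bot.sense();st(s)
p=bot.camera('wrist');q=np.load('w2.npy',allow_pickle=True).item()
cv2.imwrite('pics/w3.png',up(p['color'],.5)); np.save('w3.npy',p,allow_pickle=True)
for n,a in (('black',project(p,[.419,.2205,.034])),('red',None)):
    print(n,a)
for n in NAMES[:4]:
    r=bot.place_of(p,n);print(n,[(np.round(x['point'],1).tolist(),round(x['confidence'],2)) for x in r[:3]])
```

```text
t5.15 tcp [0.4191 0.2201 0.1208] x [-0. -0. -1.] yaw 104.8 F [ 0.5  0.2 -0.5] w 0.0851 j [ 0.48  0.16 -0.51  0.9  -0.    0.23]
black [250.6679161  202.13448895]
red None
red_dish_centre []
tan_dish_centre [([246.0, 297.6], 0.61)]
green_dish_centre [([246.3, 311.1], 0.74)]
black_dish_centre [([252.3, 201.5], 0.81)]
```

View pics/w3.png

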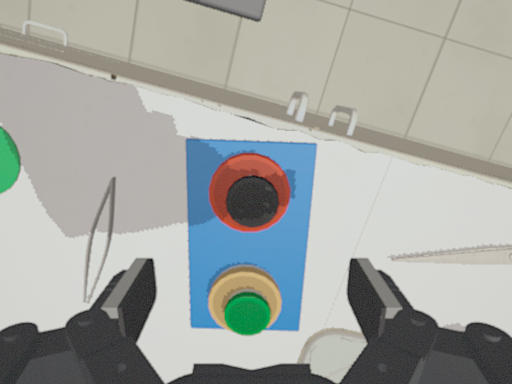

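Run:
```python
from h import *
p=np.load('w3.npy',allow_pickle=True).item();q=np.load('w2.npy',allow_pickle=True).item()
# ellipse edges of hi-sat green / dark, whole dishes
def masks(im):
    hsv=cv2.cvtColor(cv2.GaussianBlur(im,(3,3),0),cv2.COLOR_BGR2HSV); h,s,v=[hsv[...,i].astype(int) for i in range(3)]
    return {'black':(v<70)&(s<110),'green':(h>50)&(h<90)&(s>100),'blue':(h>95)&(h<130)&(s>90)}
out={}
for nm,im,refs in(('q',q,{'black':(272,162),'green':(267,245)}),('p',p,{'black':(252,201),'green':(247,313)})):
    M=masks(im['color'])
    for k,r in refs.items():
        m=M[k].astype(np.uint8); n,L,S,C=cv2.connectedComponentsWithStats(m); i=L[r[1],r[0]]
        c=max(cv2.findContours((L==i).astype(np.uint8),0,1)[0],key=len); e=cv2.fitEllipse(cv2.convexHull(c))
        out[nm,k]=e[0]; print(nm,k,np.round(e[0],1),np.round(e[1],1),S[i][4],circ(im,c,.034))
    m=M['blue'].astype(np.uint8); n,L,S,C=cv2.connectedComponentsWithStats(m); i=1+S[1:,4].argmax()
    m=(L==i).astype(np.uint8); c=max(cv2.findContours(m,0,1)[0],key=len)
    for q4 in cv2.boxPoints(cv2.minAreaRect(c)): pass
for k in('black','green'): print(k,tri([(q,out['q',k]),(p,out['p',k])]))
```

```text
q black [272.3 160.9] [33.7 34. ] 915 (array([0.4186, 0.2212]), 35.9)
q green [267.4 244.3] [30.9 32.1] 791 (array([0.5151, 0.2423]), 37.7)
p black [251.9 200.9] [49.3 50.4] 1962 (array([0.4183, 0.2212]), 37.0)
p green [247.  313.4] [43.5 46. ] 1574 (array([0.5141, 0.2424]), 39.6)
black (array([0.41912044, 0.22153373, 0.03018231]), [0.0, 0.0])
green (array([0.51650298, 0.24291844, 0.0303933 ]), [0.0, 0.0])
```

The two views give a top height of 0.030 m for both small dishes, against 0.034 m from the text. The black dish is about 38 mm across at (0.4187, 0.2212), so it is the middle-sized one. I'll grasp it now.

Request:
send_rows --plan '[5, 0.1, 0, 0, 0, 0, 8, 0.1, 0, 0, 0, 0, 9.3, 0.1, 0, 0, 0, 0, 10, 0.1, 0, 0, 0, 0, 10, 0.1, 0, 0, 0, 0]'

```text
t: 5.9
eef_pos: [0.4188, 0.2209, 0.0202]
orientation: [-0.202, 1.562, 0.202]
ft_force: [0.8, -0.5, -0.4]
width: 0.0853
```

Request:
send_rows --plan '[0, 0, 0, 0, 0, 0, 0, 0, 0, 0, 0, 0, 0, 0, 0, 0, 0, 0, 0, 0, 0, 0, 0, 0, 0, 0, 0, 0, 0, 0, 0, 0, 0, 0, 0, 0, 0, 0, 0, 0, 0, 0, 0, 0, 0, 0, 0, 0]' --claw 1 --squeeze 30

```text
t: 6.7
eef_pos: [0.4194, 0.2213, 0.0214]
orientation: [-0.202, 1.56, 0.203]
ft_force: [-1.8, -0.7, 7.0]
width: 0.0385
```

Run:
```python
from workcell import bot
from h import *
s=bot.sense();st(s)
p=bot.camera('wrist');q=bot.camera('scene')
cv2.imwrite('pics/w4.png',np.hstack([cv2.resize(up(p['color'],.5),(400,300)),crop(q['color'],140,200,300,320,2.5,.5)]))
```

```text
t6.70 tcp [0.4194 0.2213 0.0214] x [ 0.002  0.001 -1.   ] yaw 104.8 F [-1.8 -0.7  7. ] w 0.0385 j [ 0.49  0.28 -0.63  0.66  0.    0.23]
```

View pics/w4.png

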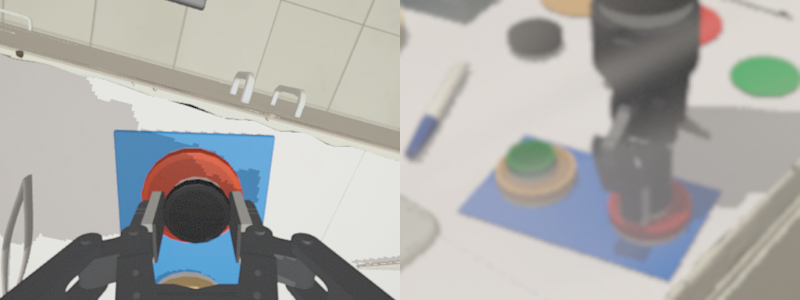

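Both pads are on the dish (width 38.5 mm), and the 7 N upward force says the tips touch the red lid. I lift it and work out the box pose from the top view.

Request:
send_rows --plan '[-2, 0, 0, 0, 0, 0, -6, 0, 0, 0, 0, 0, -12, 0, 0, 0, 0, 0, -16, 0, 0, 0, 0, 0, -16, 0, 0, 0, 0, 0]'

```text
t: 7.3
eef_pos: [0.4227, 0.2231, 0.1876]
orientation: [-0.199, 1.55, 0.205]
ft_force: [-0.0, 0.5, -1.0]
width: 0.0386
```

Run:
```python
from workcell import bot
from h import *
s=bot.sense();st(s)
p=bot.camera('wrist');q=bot.camera('top');c=bot.camera('scene')
cv2.imwrite('pics/w5.png',up(p['color'],.5))
cv2.imwrite('pics/t5.png',crop(q['color'],310,160,410,260,6,.5))
cv2.imwrite('pics/s5.png',crop(c['color'],270,110,370,210,6,.5))
for uv in((325.5,186.6),(378.3,183.1),(382.8,233.1),(328.6,236.9)): print(onz(q,uv,.036).round(4))
```

```text
t7.30 tcp [0.4227 0.2231 0.1876] x [ 0.011  0.006 -1.   ] yaw 104.8 F [-0.   0.5 -1. ] w 0.0386 j [ 0.49  0.1  -0.42  1.04  0.    0.23]
[ 0.5535 -0.1654  0.036 ]
[ 0.564  -0.2971  0.036 ]
[ 0.4399 -0.3077  0.036 ]
[ 0.4287 -0.1735  0.036 ]
```

View pics/w5.png

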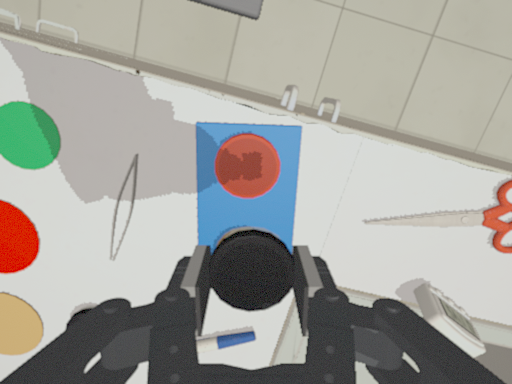

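View pics/t5.png

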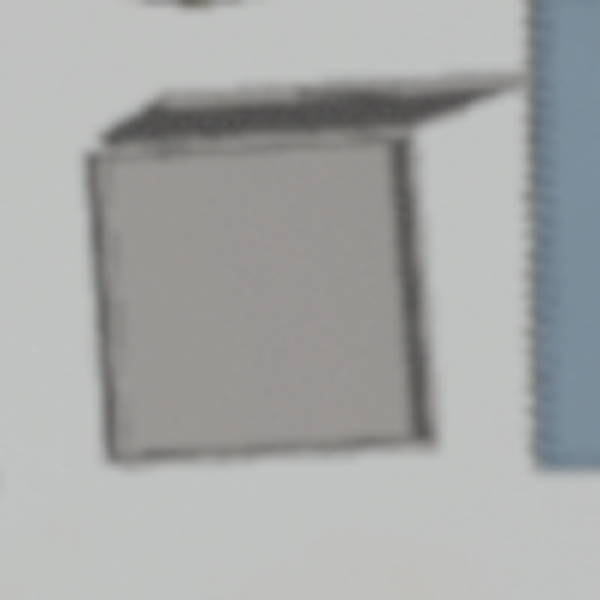

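View pics/s5.png

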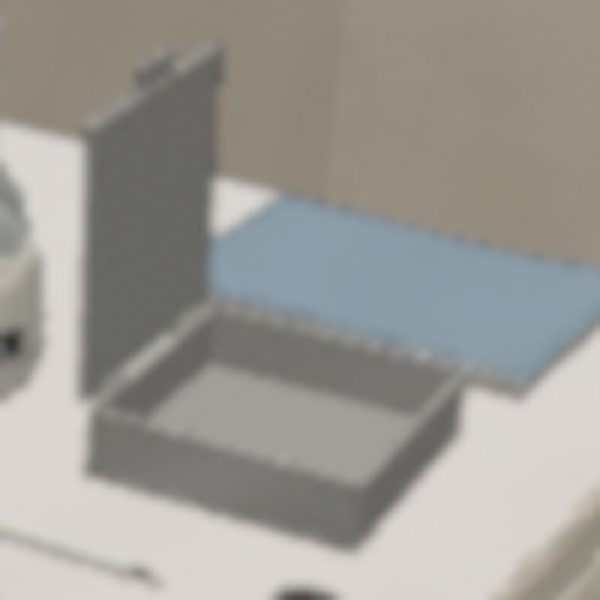

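The black dish is held level between the pads at (250,268), and the red dish underneath is clear at (247,166). In the top crop, the box rim corners give a box centre of about (0.501, -0.235) and a box yaw of about +4.8°. I carry the dish over the box.

Request:
send_rows --plan '[0, -2.3, -0.3, 0.5, 0, 0, 0, -6.9, -0.8, 1.5, 0, 0, 0, -11.5, -1.3, 2.5, 0, 0, 0, -16, -1.8, 3.5, 0, 0, 0, -20.6, -2.3, 4.5, 0, 0, 0, -25.2, -2.9, 5.5, 0, 0, 0, -29.8, -3.4, 6.5, 0, 0, 0, -34.4, -3.9, 7.5, 0, 0, 0, -39, -4.4, 8.5, 0, 0, 0, -43, -4.8, 9.3, 0, 0, 0, -45, -5.1, 9.8, 0, 0, 0, -45.9, -5.2, 10, 0, 0, 0, -45.9, -5.2, 10, 0, 0, 0, -45.9, -5.2, 10, 0, 0]'

```text
t: 8.85
eef_pos: [0.4847, -0.2349, 0.1793]
orientation: [-0.065, 1.572, 0.067]
ft_force: [-0.7, -0.0, -0.7]
width: 0.0382
```

Run:
```python
from workcell import bot
from h import *
s=bot.sense();st(s)
p=bot.camera('wrist')
cv2.imwrite('pics/w6.png',up(p['color'],.5)); print(row(s,[.486,-.236,.006],94.8))
for x,y in((-.063,-.063),(-.063,.063),(.063,.063),(.063,-.063)):
    a=np.radians(4.8);X=[.501+x*np.cos(a)-y*np.sin(a),-.235+x*np.sin(a)+y*np.cos(a),.004];print(project(p,X).round(0))
```

```text
t8.85 tcp [ 0.4847 -0.2349  0.1793] x [-0.002  0.001 -1.   ] yaw 94.8 F [-0.7 -0.  -0.7] w 0.0382 j [-0.45  0.23 -0.28  1.06  0.   -0.54]
([17.33, -0.15, 0.15, 0.02, -0.09, -0.09], 'rows>=3.5')
[182. 125.]
[315. 125.]
[308. 246.]
[190. 246.]
```

View pics/w6.png

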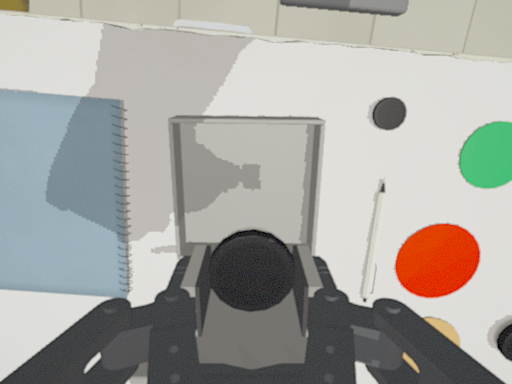

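The projected floor corners match the picture, with the front edge at about (182,125)–(315,125), and the dish is centred between the walls. I lower it, then open only partly because the walls are near.

Request:
send_rows --plan '[3, 0, 0, 0, 0, 0, 7, 0, 0, 0, 0, 0, 11, 0, 0, 0, 0, 0, 14, 0, 0, 0, 0, 0, 15.5, 0, 0, 0, 0, 0, 16.4, 0, 0, 0, 0, 0, 16.9, 0, 0, 0, 0, 0, 17.2, 0, 0, 0, 0, 0, 17.2, 0, 0, 0, 0, 0, 17.2, 0, 0, 0, 0, 0]'

```text
t: 9.9
eef_pos: [0.4861, -0.2363, 0.0091]
orientation: [-0.066, 1.569, 0.065]
ft_force: [0.4, -0.1, -0.0]
width: 0.0384
```

Request:
send_rows --plan '[0, 0, 0, 0, 0, 0, 0, 0, 0, 0, 0, 0, 0, 0, 0, 0, 0, 0, 0, 0, 0, 0, 0, 0, 0, 0, 0, 0, 0, 0]' --claw 0.3

```text
t: 10.4
eef_pos: [0.4854, -0.2362, 0.0083]
orientation: [-0.065, 1.57, 0.065]
ft_force: [-0.5, -0.5, -0.2]
width: 0.06
```

Run:
```python
from workcell import bot
from h import *
s=bot.sense();st(s)
p=bot.camera('wrist')
cv2.imwrite('pics/w7.png',up(p['color'],.5))
```

```text
t10.40 tcp [ 0.4854 -0.2362  0.0083] x [-0. -0. -1.] yaw 94.8 F [-0.5 -0.5 -0.2] w 0.0600 j [-0.45  0.4  -0.49  0.69 -0.   -0.54]
```

View pics/w7.png

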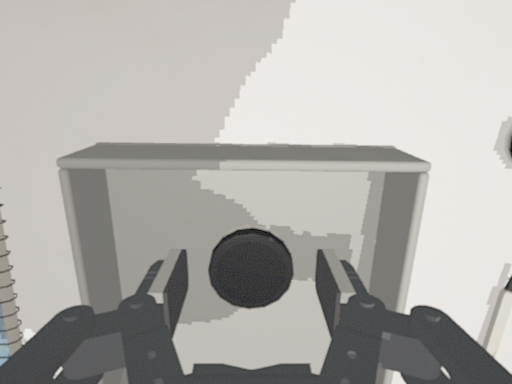

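The black dish lies flat in the box at pixel (251,268), and the fingers are clear of it. I raise the arm, then check the lid angle and how much room there is behind it, since a pot stands near.

Request:
send_rows --plan '[-4, 0, 0, 0, 0, 0, -9, 0, 0, 0, 0, 0, -14, 0, 0, 0, 0, 0, -19, 0, 0, 0, 0, 0, -23, 0, 0, 0, 0, 0, -23, 0, 0, 0, 0, 0]'

```text
t: 11.05
eef_pos: [0.4886, -0.2377, 0.2448]
orientation: [-0.069, 1.561, 0.061]
ft_force: [-0.1, -0.3, 0.5]
width: 0.0598
```

Run:
```python
from workcell import bot
from h import *
s=bot.sense();st(s)
t=bot.camera('top');c=bot.camera('scene');p=bot.camera('wrist')
cv2.imwrite('pics/t8.png',crop(t['color'],290,70,410,220,5,.5))
cv2.imwrite('pics/s8.png',crop(c['color'],210,100,350,210,5,.5))
cv2.imwrite('pics/w8.png',up(p['color'],.5))
for n in('lid_edge','dark_box_in','black_dish_centre'):
  for nm,im in(('top',t),('scene',c),('wrist',p)):
    r=bot.place_of(im,n);print(n,nm,[(np.round(x['point'],1).tolist(),round(x['confidence'],2)) for x in r[:2]])
```

```text
t11.05 tcp [ 0.4886 -0.2377  0.2448] x [ 0.009 -0.005 -1.   ] yaw 94.8 F [-0.1 -0.3  0.5] w 0.0598 j [-0.45  0.19 -0.17  1.19 -0.   -0.54]
lid_edge top [([368.0, 170.3], 0.91), ([159.5, 198.7], 0.21)]
lid_edge scene [([296.8, 122.3], 0.88)]
lid_edge wrist [([244.3, 319.1], 0.68)]
dark_box_in top [([350.9, 211.0], 0.83)]
dark_box_in scene [([314.9, 183.1], 0.6)]
dark_box_in wrist [([245.4, 167.3], 0.58)]
black_dish_centre top [([223.5, 147.3], 0.76), ([348.5, 216.5], 0.63)]
black_dish_centre scene [([193.0, 213.6], 0.71), ([319.8, 210.3], 0.54)]
black_dish_centre wrist [([253.8, 163.1], 0.87), ([367.2, 106.3], 0.85)]
```

View pics/t8.png

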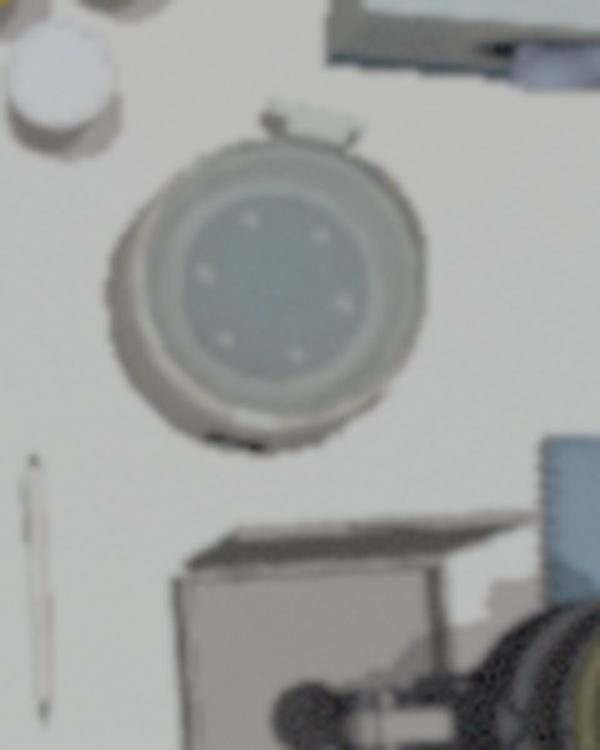

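View pics/s8.png

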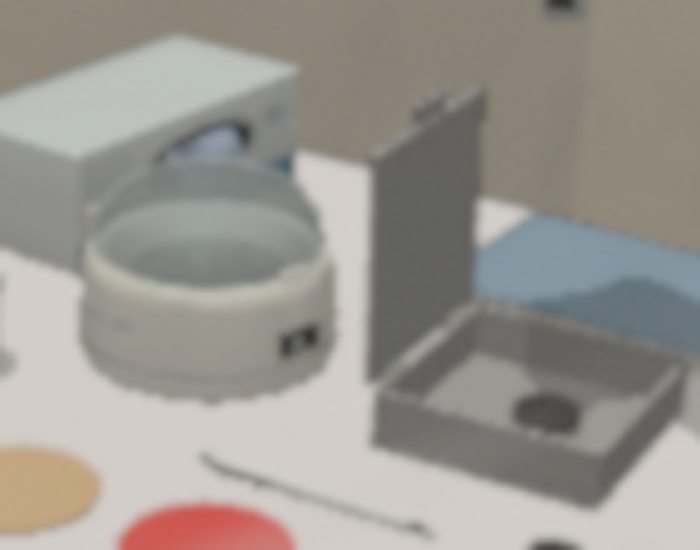

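View pics/w8.png

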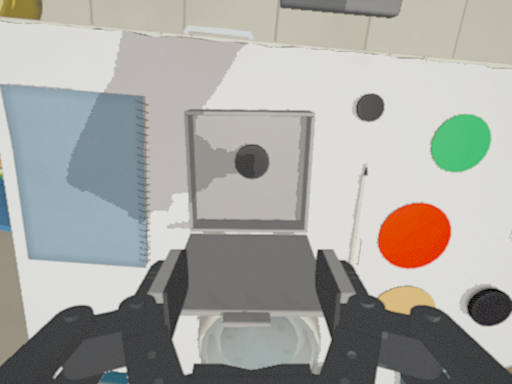

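The views show the lid about upright with its edge near x=0.577, and the pot's nearest edge well below the height I need. I close the claw, move over and behind the lid, then lower it.

Request:
send_rows --plan '[0, 0, 4, 0, 0, 0, 0, 0, 8, 0, 0, 0, 0, 0, 12, 0, 0, 0, 0, 0, 13.3, 0, 0, 0, 0, 0, 13.3, 0, 0, 0, 0, 0, 13.3, 0, 0, 0, 3, 0, 13.3, 0, 0, 0, 6, 0, 13.3, 0, 0, 0, 9.2, 0, 13.3, 0, 0, 0, 9.2, 0, 13.3, 0, 0, 0]' --claw 1 --squeeze 30

```text
t: 12.65
eef_pos: [0.6135, -0.2242, 0.1421]
orientation: [-0.062, 1.577, 0.067]
ft_force: [-0.6, 0.6, -0.7]
width: -0.0002
```

Run:
```python
from workcell import bot
from h import *
s=bot.sense();st(s)
c=bot.camera('scene');p=bot.camera('wrist')
cv2.imwrite('pics/s9.png',np.hstack([crop(c['color'],230,70,390,220,2.5,.5),cv2.resize(up(p['color'],.5),(400,375))]))
```

```text
t12.65 tcp [ 0.6135 -0.2242  0.1421] x [-0.008  0.003 -1.   ] yaw 94.7 F [-0.6  0.6 -0.7] w -0.0002 j [-0.35  0.46 -0.03  1.08 -0.   -0.43]
```

View pics/s9.png

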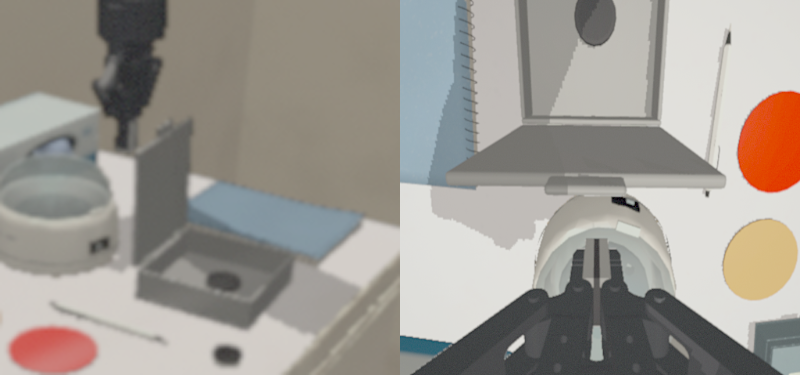

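The closed fingers are behind the lid, which stands between them and the dish. Now I push it over along an arc.

Request:
send_rows --plan '[0, 0, -1.7, 0, 0, 0, 0, 0, -3.3, 0, 0, 0, 0.1, 0, -4.8, 0, 0, 0, 0.2, 0, -6.2, 0, 0, 0, 0.6, 0, -7.6, 0, 0, 0, 1.1, 0, -8.9, 0, 0, 0, 1.9, 0, -10.2, 0, 0, 0, 2.75, 0, -11.3, 0, 0, 0, 3.8, 0, -12.3, 0, 0, 0, 4.9, 0, -13.1, 0, 0, 0, 4.9, 0, -13.1, 0, 0, 0, 4.9, 0, -13.1, 0, 0, 0]'

```text
t: 13.95
eef_pos: [0.4886, -0.2366, 0.0993]
orientation: [-0.066, 1.567, 0.064]
ft_force: [0.3, -0.7, 0.9]
width: -0.0002
```

Run:
```python
from workcell import bot
from h import *
s=bot.sense();st(s)
c=bot.camera('scene');p=bot.camera('wrist')
cv2.imwrite('pics/s10.png',np.hstack([crop(c['color'],230,70,390,220,2.5,.5),cv2.resize(up(p['color'],.5),(400,375))]))
```

```text
t13.95 tcp [ 0.4886 -0.2366  0.0993] x [ 0.003 -0.001 -1.   ] yaw 94.8 F [ 0.3 -0.7  0.9] w -0.0002 j [-0.45  0.3  -0.39  0.88  0.   -0.53]
```

View pics/s10.png

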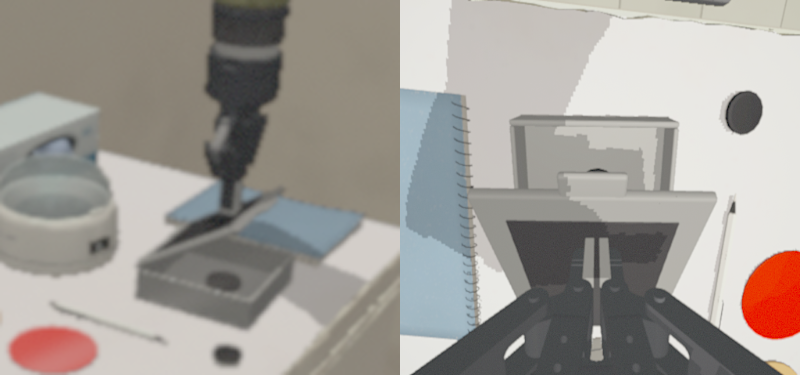

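The lid is now at roughly 35° with the tips on its outer face. I press it the rest of the way down.

Request:
send_rows --plan '[1.3, 0, -0.8, 0, 0, 0, 2.6, 0, -1.3, 0, 0, 0, 3.6, 0, -1.6, 0, 0, 0, 4.6, 0, -1.9, 0, 0, 0, 5.3, 0, -2, 0, 0, 0, 5.6, 0, -2, 0, 0, 0, 5.8, 0, -2, 0, 0, 0, 5.9, 0, -2, 0, 0, 0, 5.9, 0, -2, 0, 0, 0]'

```text
t: 14.95
eef_pos: [0.4674, -0.2377, 0.0418]
orientation: [-0.066, 1.57, 0.065]
ft_force: [-12.2, 5.0, 37.7]
width: 0.0002
```

Run:
```python
from workcell import bot
from h import *
s=bot.sense();st(s)
```

```text
t14.95 tcp [ 0.4674 -0.2377  0.0418] x [ 0.    -0.001 -1.   ] yaw 94.8 F [-12.2   5.   37.7] w 0.0002 j [-0.47  0.33 -0.49  0.75 -0.   -0.55]
```

Contact is firm at z = 0.042 m, which matches the closed lid top at 0.0425 m. I raise the arm and check.

Request:
send_rows --plan '[-1, 0, 0, 0, 0, 0, -5, 0, 0, 0, 0, 0, -10, 0, 0, 0, 0, 0, -15, 0, 0, 0, 0, 0, -17, 0, 0, 0, 0, 0, -17, 0, 0, 0, 0, 0]' --claw 0

```text
t: 15.55
eef_pos: [0.47, -0.2388, 0.2124]
orientation: [-0.068, 1.564, 0.063]
ft_force: [0.0, 0.5, 1.1]
width: 0.0845
```

Run:
```python
from workcell import bot
from h import *
s=bot.sense();st(s)
c=bot.camera('scene');p=bot.camera('wrist')
cv2.imwrite('pics/s11.png',np.hstack([crop(c['color'],230,70,390,220,2.5,.5),cv2.resize(up(p['color'],.5),(400,375))]))
o=[]
for im in(c,p):
    r=bot.place_of(im,'lid_edge');print([(np.round(x['point'],1).tolist(),round(x['confidence'],2)) for x in r[:2]])
    if r:o.append((im,r[0]['point']))
if len(o)==2:print(tri(o))
print(row(s,[.5145,.2425,.18],105))
```

```text
t15.55 tcp [ 0.47   -0.2388  0.2124] x [ 0.006 -0.003 -1.   ] yaw 94.8 F [0.  0.5 1.1] w 0.0845 j [-0.47  0.18 -0.26  1.12  0.   -0.55]
[([340.8, 172.8], 0.86)]
[([249.2, 131.5], 0.83)]
(array([ 0.42814483, -0.24243377,  0.05882979]), [2.1, 2.1])
([3.11, 47.6, 8.42, -10.22, 0.33, 0.24], 'rows>=9.7')
```

View pics/s11.png

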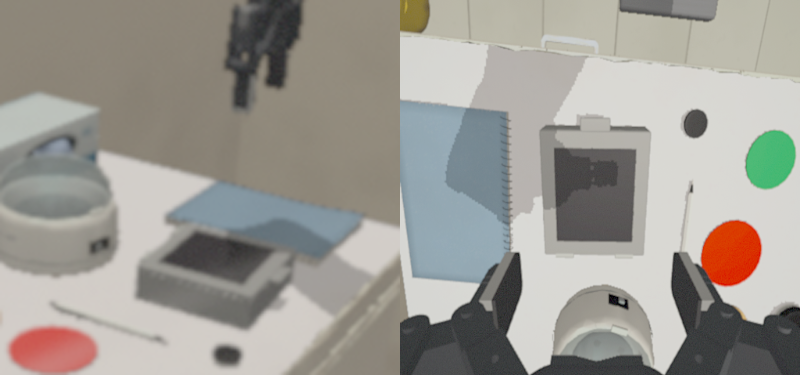

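The lid looks flat and shut in both views. Next is the green dish on the tan pile.

Request:
send_rows --plan '[0.5, 4.5, 0.8, -1, 0, 0, 1, 9.5, 1.7, -2, 0, 0, 1.5, 14.2, 2.6, -3, 0, 0, 2, 19, 3.5, -4, 0, 0, 2.5, 23.7, 4.4, -5, 0, 0, 3, 28.5, 5.3, -6, 0, 0, 3.5, 33.2, 6.2, -7, 0, 0, 4, 38, 7, -8, 0, 0, 4.5, 42.7, 7.9, -9, 0, 0, 5.5, 46.5, 8.6, -9.8, 0, 0, 5.8, 47.4, 8.8, -10.2, 0, 0, 5.8, 47.4, 8.8, -10.2, 0, 0, 5.8, 47.4, 8.8, -10.2, 0, 0]'

```text
t: 17.05
eef_pos: [0.5149, 0.2408, 0.1493]
orientation: [-0.206, 1.563, 0.204]
ft_force: [0.2, 0.4, -0.0]
width: 0.0854
```

Run:
```python
from workcell import bot
from h import *
s=bot.sense();st(s)
p=bot.camera('wrist'); cv2.imwrite('pics/w12.png',up(p['color'],.5)); np.save('w12.npy',p,allow_pickle=True)
print(row(s,[.515,.2425,.023],105))
hsv=cv2.cvtColor(cv2.GaussianBlur(p['color'],(3,3),0),cv2.COLOR_BGR2HSV); h,sa,v=[hsv[...,i].astype(int) for i in range(3)]
for nm,m,X,z in(('green',(h>50)&(h<90)&(sa>100),[.515,.2425,.034],.034),('red',((h<8)|(h>172))&(sa>100),[.4187,.221,.02],.02)):
    r=project(p,X);m=m.astype(np.uint8);n,L,S,C=cv2.connectedComponentsWithStats(m);i=L[int(r[1]),int(r[0])];c=max(cv2.findContours((L==i).astype(np.uint8),0,1)[0],key=len);print(nm,r.round(1),C[i],circ(p,cv2.convexHull(c),z))
```

```text
t17.05 tcp [0.5149 0.2408 0.1493] x [-0.002 -0.002 -1.   ] yaw 104.9 F [ 0.2  0.4 -0. ] w 0.0854 j [ 0.44  0.3  -0.25  1.02 -0.    0.18]
([12.63, 0.18, 0.08, -0.06, -0.14, 0.06], 'rows>=2.5')
green [252.4 191.5] [252.46116797 192.09090909] (array([0.5159, 0.2428]), 38.4)
red [257.7  63. ] [255.25124644  59.90544872] (array([0.4182, 0.2189]), 62.2)
```

View pics/w12.png

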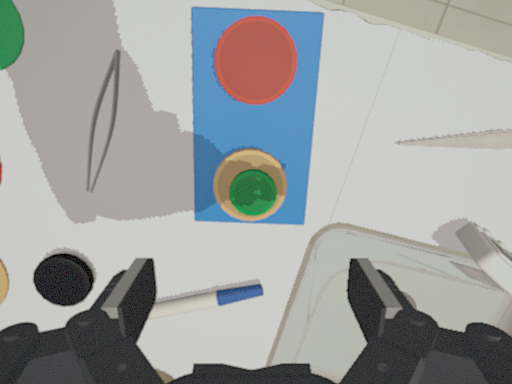

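The green dish is at pixel (252,192), giving (0.5155, 0.2427). The red dish is bare at (256,60). I grasp the green dish about 2 mm higher than I did the black one.

Request:
send_rows --plan '[5, 0.15, 0.1, 0, 0, 0, 9.5, 0.15, 0.1, 0, 0, 0, 11.8, 0.15, 0.1, 0, 0, 0, 12.7, 0.15, 0.1, 0, 0, 0, 12.7, 0.15, 0.1, 0, 0, 0, 12.7, 0.15, 0.1, 0, 0, 0]'

```text
t: 17.7
eef_pos: [0.5176, 0.2436, 0.0248]
orientation: [-0.204, 1.559, 0.205]
ft_force: [-0.9, -0.0, -0.3]
width: 0.0853
```

Request:
send_rows --plan '[0, 0, 0, 0, 0, 0, 0, 0, 0, 0, 0, 0, 0, 0, 0, 0, 0, 0, 0, 0, 0, 0, 0, 0, 0, 0, 0, 0, 0, 0, 0, 0, 0, 0, 0, 0, 0, 0, 0, 0, 0, 0, 0, 0, 0, 0, 0, 0]' --claw 1 --squeeze 30

```text
t: 18.5
eef_pos: [0.517, 0.2441, 0.0244]
orientation: [-0.205, 1.56, 0.205]
ft_force: [-1.8, -1.0, 6.5]
width: 0.0382
```

Request:
send_rows --plan '[-2, 0, 0, 0, 0, 0, -6, 0, 0, 0, 0, 0, -9, 0, 0, 0, 0, 0, -10, 0, 0, 0, 0, 0, -10, 0, 0, 0, 0, 0]'

```text
t: 19.0
eef_pos: [0.5176, 0.2444, 0.125]
orientation: [-0.204, 1.558, 0.206]
ft_force: [0.4, 0.2, 0.1]
width: 0.0385
```

Run:
```python
from workcell import bot
from h import *
s=bot.sense();st(s)
p=bot.camera('wrist'); cv2.imwrite('pics/w13.png',up(p['color'],.5))
print(row(s,[.449,.0018,.12],105),row(s,[.449,.0018,.12],95))
```

```text
t19.00 tcp [0.5176 0.2444 0.125 ] x [ 0.003  0.002 -1.   ] yaw 105.0 F [0.4 0.2 0.1] w 0.0385 j [ 0.44  0.32 -0.28  0.96 -0.    0.18]
([0.44, -21.67, -12.9, -0.02, 0.2, -0.04], 'rows>=5.0') ([0.44, -21.67, -12.9, 9.98, 0.2, -0.05], 'rows>=5.0')
```

View pics/w13.png

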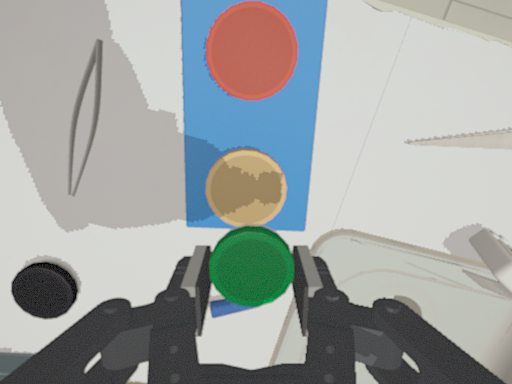

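The green dish is held level at (252,266). The tan dish is bare at (246,190) and the red at (252,50). The dish bottom sits about 4.4 mm below the TCP. I carry it to the green mat.

Request:
send_rows --plan '[0, -2, -1.2, 0, 0, 0, 0, -6, -3.5, 0, 0, 0, 0, -10, -5.8, 0, 0, 0, 0, -14, -8.2, 0, 0, 0, 0, -18, -10.5, 0, 0, 0, 0, -20.7, -12.1, 0, 0, 0, 0.4, -21.7, -12.7, 0, 0, 0, 0.4, -21.7, -12.7, 0, 0, 0, 0.4, -21.7, -12.7, 0, 0, 0]'

```text
t: 19.95
eef_pos: [0.4495, 0.002, 0.1184]
orientation: [-0.205, 1.562, 0.206]
ft_force: [0.4, 0.1, 0.3]
width: 0.0386
```

```bash
cat >> h.py <<'E'
HUE={'green':lambda h,s,v:(h>50)&(h<90)&(s>90),'red':lambda h,s,v:((h<8)|(h>172))&(s>90),'tan':lambda h,s,v:(h>9)&(h<25)&(s>60)}
def cblobs(p,col,amin=150):
    hsv=cv2.cvtColor(cv2.GaussianBlur(p['color'],(3,3),0),cv2.COLOR_BGR2HSV); h,s,v=[hsv[...,i].astype(int) for i in range(3)]
    m=HUE[col](h,s,v).astype(np.uint8); n,L,S,C=cv2.connectedComponentsWithStats(m)
    out=[]
    for i in range(1,n):
        if S[i][4]>=amin: out.append((C[i].round(1),int(S[i][4]),cv2.convexHull(max(cv2.findContours((L==i).astype(np.uint8),0,1)[0],key=len))))
    return out
E
python3 - <<'E'
from workcell import bot
from h import *
s=bot.sense();st(s)
p=bot.camera('wrist'); cv2.imwrite('pics/w14.png',up(p['color'],.5))
for col in('green','red','tan'):
    for c,a,h in cblobs(p,col): print(col,c,a,'z.003',circ(p,h,.003),'z.02',circ(p,h,.02))
E
```

```text
t19.95 tcp [0.4495 0.002  0.1184] x [-0.001  0.001 -1.   ] yaw 105.0 F [0.4 0.1 0.3] w 0.0386 j [ 0.    0.12 -0.57  0.89  0.   -0.26]
green [250.6 227.6] 10361 z.003 (array([0.4852, 0.013 ]), 131.2) z.02 (array([0.4777, 0.0109]), 122.5)
red [497.2 226.9] 1860 z.003 (array([0.4193, 0.2292]), 69.3) z.02 (array([0.4162, 0.2129]), 64.8)
red [157.5 281.3] 1009 z.003 (array([ 0.5569, -0.0464]), 51.3) z.02 (array([ 0.5447, -0.0446]), 47.9)
red [216.3 316.2] 1353 z.003 (array([ 0.5745, -0.0099]), 63.7) z.02 (array([ 0.5611, -0.0104]), 59.5)
tan [483.  327.2] 3389 z.003 (array([0.5227, 0.2537]), 75.0) z.02 (array([0.5128, 0.2358]), 70.1)
```

View pics/w14.png

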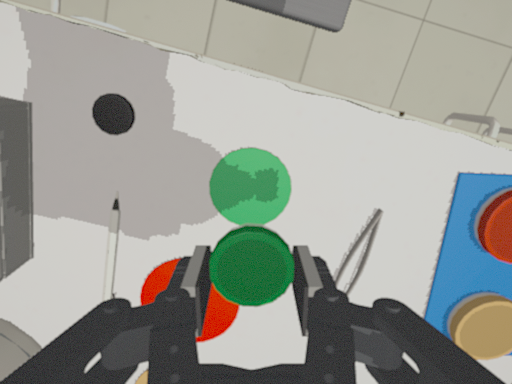

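The green mat is at about (250,187), with the held green dish at (252,266). I check the mat centre from this view.

Run:
```python
from workcell import bot
from h import *
s=bot.sense();st(s)
p=bot.camera('wrist')
print(onz(p,(250.5,187),.003))
c=[h for c,a,h in cblobs(p,'green')][0]; c=c[c[:,0,1]<200]; print(circ(p,c,.003))
print(project(p,[.449,.0018,.003]))
# held dish: centre seen at (252,266), top face z ~ tcp-.0044+.014
print(onz(p,(251.5,262),s['eef_pos'][2]-.0044+.014)-s['eef_pos'])
```

```text
t20.00 tcp [0.4499 0.0023 0.1187] x [-0.001  0.001 -1.   ] yaw 105.0 F [-0.3 -0.   0.6] w 0.0382 j [ 0.    0.12 -0.57  0.89  0.   -0.26]
[0.44686856 0.00184882 0.003     ]
(array([0.4472, 0.0012]), 65.9)
[249.76827994 189.40395793]
[-0.00503845 -0.00040699  0.0096    ]
```

Request:
send_rows --plan '[4, 0, 0.1, 0, 0, 0, 8, 0, 0.1, 0, 0, 0, 9.8, 0, 0.1, 0, 0, 0, 10.5, 0, 0.1, 0, 0, 0, 10.9, 0, 0.1, 0, 0, 0, 11.0, 0, 0.1, 0, 0, 0, 11.0, 0, 0.1, 0, 0, 0, 11, 0, 0.1, 0, 0, 0]'

```text
t: 20.85
eef_pos: [0.4517, 0.0017, 0.0102]
orientation: [-0.205, 1.559, 0.205]
ft_force: [0.3, -1.1, 0.7]
width: 0.0383
```

Request:
send_rows --plan '[0, 0, 0, 0, 0, 0, 0, 0, 0, 0, 0, 0, 0, 0, 0, 0, 0, 0, 0, 0, 0, 0, 0, 0, 0, 0, 0, 0, 0, 0, -5, 0, 0, 0, 0, 0, -10, 0, 0, 0, 0, 0, -15, 0, 0, 0, 0, 0, -15, 0, 0, 0, 0, 0, -15, 0, 0, 0, 0, 0]' --claw 0

```text
t: 21.85
eef_pos: [0.4518, 0.0016, 0.1605]
orientation: [-0.205, 1.558, 0.205]
ft_force: [-1.1, 0.6, -0.6]
width: 0.0854
```

Run:
```python
from workcell import bot
from h import *
s=bot.sense();st(s)
p=bot.camera('wrist'); cv2.imwrite('pics/w15.png',up(p['color'],.5))
for col in('green','red','tan'):
    for c,a,h in cblobs(p,col): print(col,c,a,'z.003',circ(p,h,.003),'z.02',circ(p,h,.02))
```

```text
t21.85 tcp [0.4518 0.0016 0.1605] x [ 0.003  0.    -1.   ] yaw 105.0 F [-1.1  0.6 -0.6] w 0.0854 j [ 0.    0.08 -0.5   0.99  0.   -0.26]
green [251.4 171.1] 3855 z.003 (array([0.4475, 0.0013]), 66.2) z.02 (array([4.433e-01, 2.000e-04]), 62.4)
red [483.6 204.6] 3345 z.003 (array([0.4202, 0.2291]), 68.7) z.02 (array([0.4176, 0.2151]), 64.8)
red [197.4 272.7] 5449 z.003 (array([ 0.5669, -0.0248]), 92.1) z.02 (array([ 0.5559, -0.0245]), 86.9)
tan [461.5 296.4] 3058 z.003 (array([0.5219, 0.2515]), 71.7) z.02 (array([0.5135, 0.2362]), 67.6)
tan [182.3 353.7] 2869 z.003 (array([ 0.6799, -0.0143]), 88.0) z.02 (array([ 0.6626, -0.0145]), 83.0)
```

View pics/w15.png

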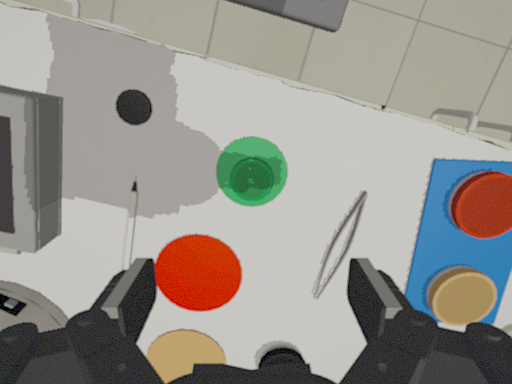

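The green dish sits on its mat at pixel (252,178), against a mat centre of (251,171). Next is the red dish.

Request:
send_rows --plan '[0, 4.5, 0.5, 0, 0, 0, 0, 9, 1, 0, 0, 0, 0, 13.5, 1.5, 0, 0, 0, 0, 18, 2, 0, 0, 0, 0.7, 21, 2.3, 0, 0, 0, 1, 21.9, 2.4, 0, 0, 0, 1, 21.9, 2.4, 0, 0, 0, 1, 21.9, 2.4, 0, 0, 0]'

```text
t: 22.7
eef_pos: [0.4165, 0.2181, 0.1482]
orientation: [-0.206, 1.563, 0.204]
ft_force: [0.7, -0.0, -0.3]
width: 0.0851
```

Run:
```python
from workcell import bot
from h import *
s=bot.sense();st(s)
p=bot.camera('wrist'); cv2.imwrite('pics/w16.png',up(p['color'],.5))
for col in('green','red','tan'):
    for c,a,h in cblobs(p,col): print(col,c,a,'z.003',circ(p,h,.003),'z.02',circ(p,h,.02))
r=bot.place_of(p,'red_dish_centre');print(r and (r[0]['point'],onz(p,r[0]['point'],.012)))
```

```text
t22.70 tcp [0.4165 0.2181 0.1482] x [-0.002 -0.002 -1.   ] yaw 105.0 F [ 0.7 -0.  -0.3] w 0.0851 j [ 0.48  0.13 -0.48  0.97 -0.    0.22]
green [ 17.9 154.4] 2443 z.003 (array([0.4472, 0.0024]), 66.0) z.02 (array([0.4408, 0.014 ]), 62.1)
red [250.9 186.3] 4024 z.003 (array([0.4223, 0.22  ]), 66.1) z.02 (array([0.4174, 0.2188]), 62.2)
red [  8.1 267.9] 987 z.003 (array([ 0.5658, -0.0228]), 90.3) z.02 (array([ 0.5525, -0.0098]), 84.9)
tan [145.   77.3] 2839 z.003 (array([0.4768, 0.1173]), 325.2) z.02 (array([0.4687, 0.122 ]), 306.0)
tan [320.7 126.8] 284 z.003 (array([0.3553, 0.264 ]), 34.4) z.02 (array([0.3544, 0.2601]), 32.4)
tan [431.1 156. ] 1381 z.003 (array([0.3197, 0.3621]), 148.0) z.02 (array([0.3209, 0.3525]), 139.3)
tan [246.2 285.9] 3217 z.003 (array([0.524 , 0.2421]), 68.9) z.02 (array([0.5131, 0.2396]), 64.8)
([252.7, 185.4], array([0.41736  , 0.2203383, 0.012    ]))
```

View pics/w16.png

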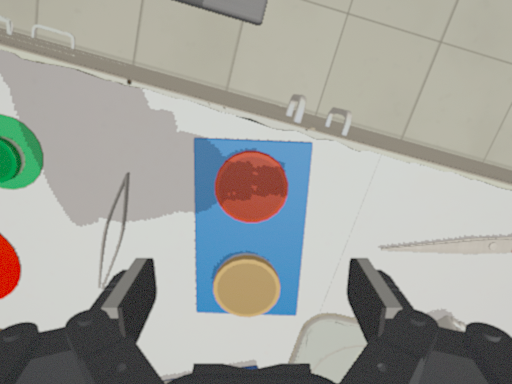

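The red dish at (251,186) measures (0.4176, 0.2190). I lower the open gripper around it and grasp.

Request:
send_rows --plan '[5, 0, 0.1, 0, 0, 0, 9.5, 0, 0.1, 0, 0, 0, 12.5, 0, 0.1, 0, 0, 0, 13.8, 0, 0.1, 0, 0, 0, 14.4, 0, 0.1, 0, 0, 0, 14.4, 0, 0.1, 0, 0, 0]'

```text
t: 23.4
eef_pos: [0.4183, 0.2187, 0.005]
orientation: [-0.204, 1.562, 0.204]
ft_force: [0.7, 0.7, 1.1]
width: 0.0854
```

Request:
send_rows --plan '[0, 0, 0, 0, 0, 0, 0, 0, 0, 0, 0, 0, 0, 0, 0, 0, 0, 0, 0, 0, 0, 0, 0, 0, 0, 0, 0, 0, 0, 0, 0, 0, 0, 0, 0, 0]' --claw 1 --squeeze 35

```text
t: 24.0
eef_pos: [0.4195, 0.2199, 0.0068]
orientation: [-0.205, 1.558, 0.205]
ft_force: [-0.8, -1.4, 6.7]
width: 0.0624
```

Request:
send_rows --plan '[-1, 0, 0, 0, 0, 0, -4, 0, 0, 0, 0, 0, -8, 0, 0, 0, 0, 0, -11, 0, 0, 0, 0, 0, -12, 0, 0, 0, 0, 0, -12, 0, 0, 0, 0, 0]'

```text
t: 24.6
eef_pos: [0.4197, 0.2204, 0.1275]
orientation: [-0.204, 1.557, 0.206]
ft_force: [0.3, -0.1, 0.1]
width: 0.0622
```

Run:
```python
from workcell import bot
from h import *
s=bot.sense();st(s)
p=bot.camera('wrist'); cv2.imwrite('pics/w17.png',up(p['color'],.5))
R=Rn.from_rotvec(s['orientation']).as_matrix()
for c,a,h in cblobs(p,'red',1500): 
    for dz in(.012,.016): x,d=circ(p,h,s['eef_pos'][2]+dz); print(c,d,(R.T@(np.r_[x,0]-s['eef_pos']*[1,1,0]))[1:]*1000)
print(row(s,[.5675,-.0243,.12],105))
```

```text
t24.60 tcp [0.4197 0.2204 0.1275] x [ 0.004  0.002 -1.   ] yaw 105.0 F [ 0.3 -0.1  0.1] w 0.0622 j [ 0.48  0.15 -0.51  0.91  0.    0.22]
[251.4 265.8] 65.0 [ 0.70498757 -2.25838312]
[251.4 265.8] 63.0 [ 0.71986698 -4.63528787]
([0.75, -27.46, 7.95, -0.02, 0.24, -0.06], 'rows>=5.7')
```

View pics/w17.png

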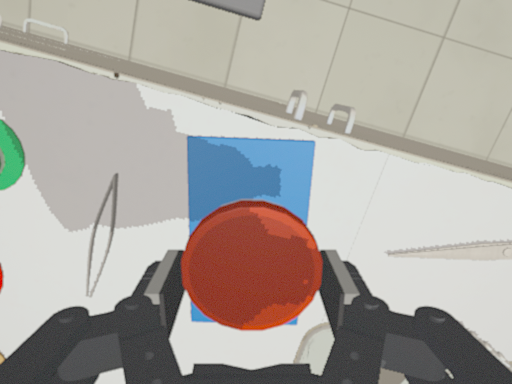

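The red dish is held level at (251,266), with its bottom about 2.8 mm below the TCP and about 2 mm off-centre in tool z. I carry it to the red mat.

Request:
send_rows --plan '[0, -2, 0.6, 0, 0, 0, 0, -6, 1.8, 0, 0, 0, 0, -10, 3, 0, 0, 0, 0, -14, 4.2, 0, 0, 0, 0, -18, 5.4, 0, 0, 0, 0, -22, 6.6, 0, 0, 0, 0, -25.5, 7.6, 0, 0, 0, 0.7, -27.1, 8.1, 0, 0, 0, 0.7, -27.5, 8.2, 0, 0, 0, 0.7, -27.5, 8.2, 0, 0, 0, 0.7, -27.5, 8.2, 0, 0, 0]'

```text
t: 25.75
eef_pos: [0.5673, -0.0237, 0.1176]
orientation: [-0.205, 1.563, 0.207]
ft_force: [-1.0, 0.2, -0.9]
width: 0.0623
```

Run:
```python
from workcell import bot
from h import *
s=bot.sense();st(s)
p=bot.camera('wrist'); cv2.imwrite('pics/w18.png',up(p['color'],.5))
print(project(p,[.5675,-.0243,.003]),row(s,[.5696,-.0237,.0065],105))
for c,a,h in cblobs(p,'green',500): print(c,a,circ(p,h,.003))
```

```text
t25.75 tcp [ 0.5673 -0.0237  0.1176] x [-0.002  0.001 -1.   ] yaw 105.0 F [-1.   0.2 -0.9] w 0.0623 j [-0.04  0.33 -0.3   0.95  0.   -0.3 ]
[249.31111594 191.10554638] ([11.11, -0.07, 0.24, 0.04, -0.09, -0.06], 'rows>=2.2')
[327.2  44.4] 7218 (array([0.4477, 0.0012]), 66.5)
```

View pics/w18.png

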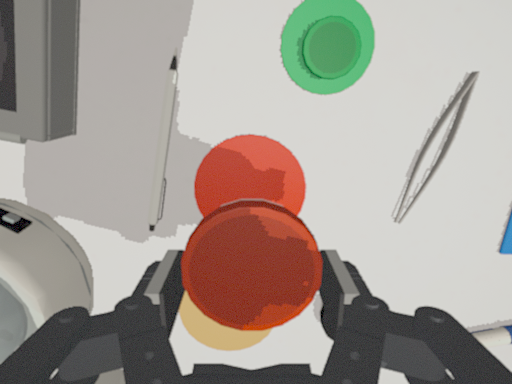

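The red mat spans columns 195–306 in the picture, its centre agrees with the predicted (249,191), and the dish is above it. I lower and release.

Request:
send_rows --plan '[4, 0, 0.2, 0, 0, 0, 8, 0, 0.2, 0, 0, 0, 9.9, 0, 0.2, 0, 0, 0, 10.6, 0, 0.2, 0, 0, 0, 10.9, 0, 0.2, 0, 0, 0, 11.0, 0, 0.2, 0, 0, 0, 11.0, 0, 0.2, 0, 0, 0, 11, 0, 0.2, 0, 0, 0]'

```text
t: 26.6
eef_pos: [0.5715, -0.0243, 0.0095]
orientation: [-0.205, 1.559, 0.205]
ft_force: [-0.4, -0.6, -0.2]
width: 0.0625
```

Request:
send_rows --plan '[0, 0, 0, 0, 0, 0, 0, 0, 0, 0, 0, 0, 0, 0, 0, 0, 0, 0, 0, 0, 0, 0, 0, 0, 0, 0, 0, 0, 0, 0, -5, 0, 0, 0, 0, 0, -10, 0, 0, 0, 0, 0, -15, 0, 0, 0, 0, 0, -15, 0, 0, 0, 0, 0, -15, 0, 0, 0, 0, 0]' --claw 0

```text
t: 27.6
eef_pos: [0.5717, -0.0244, 0.16]
orientation: [-0.206, 1.558, 0.205]
ft_force: [-0.4, -0.2, -1.1]
width: 0.0854
```

Run:
```python
from workcell import bot
from h import *
s=bot.sense();st(s)
p=bot.camera('wrist'); cv2.imwrite('pics/w19.png',up(p['color'],.5))
for col in('green','red','tan'):
    for c,a,h in cblobs(p,col,500): print(col,c,a,'z.003',circ(p,h,.003),'z.02',circ(p,h,.02))
print(row(s,[.5145,.2405,.15],105))
```

```text
t27.60 tcp [ 0.5717 -0.0244  0.16  ] x [ 0.003 -0.    -1.   ] yaw 105.0 F [-0.4 -0.2 -1.1] w 0.0854 j [-0.04  0.3  -0.24  1.03  0.   -0.3 ]
green [319.1  43.1] 5547 z.003 (array([0.4478, 0.0013]), 66.4) z.02 (array([ 0.4504, -0.0013]), 62.7)
red [251.9 170. ] 7387 z.003 (array([ 0.567 , -0.0243]), 91.3) z.02 (array([ 0.5628, -0.0254]), 86.1)
tan [232.9 278.4] 5356 z.003 (array([ 0.6835, -0.0136]), 91.8) z.02 (array([ 0.6727, -0.0154]), 86.6)
([0.97, 27.07, 1.32, -0.03, 0.19, 0.06], 'rows>=5.4')
```

View pics/w19.png

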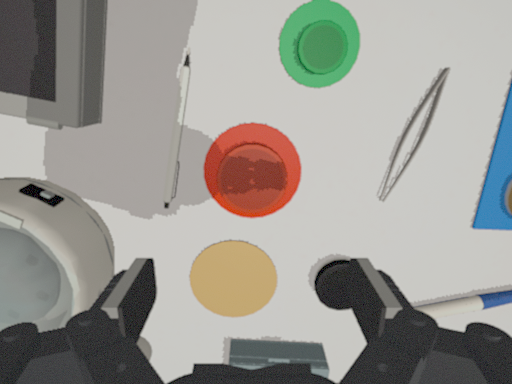

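The red dish is on its mat at about (253,178), against a mat centre of (252,170). Last is the tan dish.

Request:
send_rows --plan '[0, 5, 0.2, 0, 0, 0, 0, 10, 0.4, 0, 0, 0, 0, 15, 0.6, 0, 0, 0, 0, 20, 0.8, 0, 0, 0, 0, 24, 1, 0, 0, 0, 1, 26.5, 1.2, 0, 0, 0, 1, 27, 1.2, 0, 0, 0, 1, 27, 1.2, 0, 0, 0, 1, 27, 1.2, 0, 0, 0]'

```text
t: 28.55
eef_pos: [0.5119, 0.2384, 0.1475]
orientation: [-0.206, 1.563, 0.204]
ft_force: [-0.5, 0.1, 0.1]
width: 0.0851
```

Run:
```python
from workcell import bot
from h import *
s=bot.sense();st(s)
p=bot.camera('wrist'); cv2.imwrite('pics/w20.png',up(p['color'],.5))
for col in('tan',):
    for c,a,h in cblobs(p,col,500): print(col,c,a,'z.012',circ(p,h,.012),'z.02',circ(p,h,.02))
r=bot.place_of(p,'tan_dish_centre');print(r and (r[0]['point'],onz(p,r[0]['point'],.012)))
print(row(s,[.5135,.2398,.005],105))
t=bot.camera('top'); print('lookalike',onz(t,(225,147),.02),onz(t,(237,113),.02),onz(t,(215,113),.02))
```

```text
t28.55 tcp [0.5119 0.2384 0.1475] x [-0.001 -0.001 -1.   ] yaw 104.9 F [-0.5  0.1  0.1] w 0.0851 j [ 0.44  0.3  -0.27  1.01 -0.    0.18]
tan [251.4 188.8] 4087 z.012 (array([0.5169, 0.2407]), 64.8) z.02 (array([0.5145, 0.2401]), 62.9)
([250.0, 187.0], array([0.51459898, 0.23874594, 0.012     ]))
([14.25, 0.11, 0.21, -0.06, -0.1, 0.05], 'rows>=2.9')
lookalike [0.6525126  0.08860415 0.02      ] [0.7408678 0.0594464 0.02     ] [0.74011778 0.11588177 0.02      ]
```

View pics/w20.png

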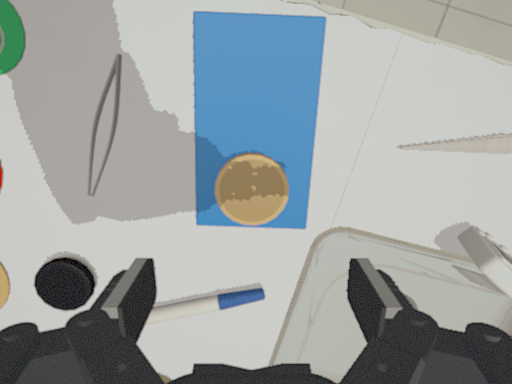

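The tan dish at (251,189) measures (0.5145, 0.2400). I grasp it.

Request:
send_rows --plan '[5, 0.1, 0.2, 0, 0, 0, 9.5, 0.1, 0.2, 0, 0, 0, 12.5, 0.1, 0.2, 0, 0, 0, 13.7, 0.1, 0.2, 0, 0, 0, 14.3, 0.1, 0.2, 0, 0, 0, 14.3, 0.1, 0.2, 0, 0, 0]'

```text
t: 29.3
eef_pos: [0.5146, 0.2409, 0.0058]
orientation: [-0.204, 1.56, 0.205]
ft_force: [-0.0, -0.8, 0.6]
width: 0.0855
```

Request:
send_rows --plan '[0, 0, 0, 0, 0, 0, 0, 0, 0, 0, 0, 0, 0, 0, 0, 0, 0, 0, 0, 0, 0, 0, 0, 0, 0, 0, 0, 0, 0, 0, 0, 0, 0, 0, 0, 0]' --claw 1 --squeeze 35

```text
t: 29.9
eef_pos: [0.5155, 0.2417, 0.0075]
orientation: [-0.205, 1.558, 0.206]
ft_force: [-0.5, 0.1, 5.3]
width: 0.062
```

Request:
send_rows --plan '[-1, 0, 0, 0, 0, 0, -4, 0, 0, 0, 0, 0, -8, 0, 0, 0, 0, 0, -11, 0, 0, 0, 0, 0, -12, 0, 0, 0, 0, 0, -12, 0, 0, 0, 0, 0]'

```text
t: 30.5
eef_pos: [0.5155, 0.2418, 0.1278]
orientation: [-0.204, 1.557, 0.206]
ft_force: [-0.1, -0.3, 0.1]
width: 0.0621
```

Run:
```python
from workcell import bot
from h import *
s=bot.sense();st(s)
p=bot.camera('wrist'); cv2.imwrite('pics/w21.png',up(p['color'],.5))
z=Rdown(72)[:,2]; T=np.array([.6843,-.0133,.12])+.0022*z; print(T,row(s,T,72))
```

```text
t30.50 tcp [0.5155 0.2418 0.1278] x [ 0.004  0.002 -1.   ] yaw 105.0 F [-0.1 -0.3  0.1] w 0.0621 j [ 0.44  0.31 -0.29  0.96  0.    0.18]
[ 0.68639232 -0.01397984  0.12      ] ([0.8, -29.13, 9.9, 32.98, 0.24, -0.12], 'rows>=6.2')
```

View pics/w21.png

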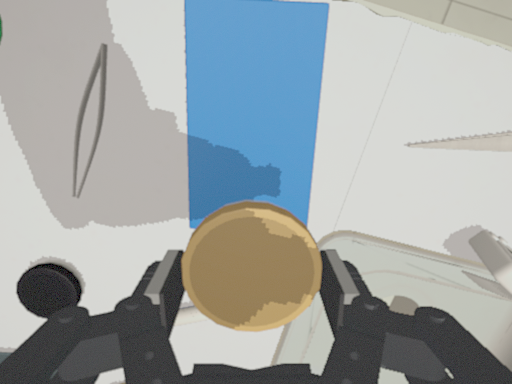

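The tan dish is held level at (251,266). I carry it to the tan mat and turn the jaws to yaw 72° to keep clear of the large black look-alike at (0.653, 0.089).

Request:
send_rows --plan '[0, -2, 0.7, 3, 0, 0, 0, -6, 2, 7, 0, 0, 0, -10, 3.4, 12, 0, 0, 0, -14, 4.8, 16, 0, 0, 0, -18, 6.1, 20, 0, 0, 0, -22, 7.5, 25, 0, 0, 0, -26, 8.8, 29, 0, 0, 0.8, -28.4, 9.6, 32, 0, 0, 0.8, -29.1, 9.9, 33, 0, 0, 0.8, -29.1, 9.9, 33, 0, 0, 0.8, -29.1, 9.9, 33, 0, 0]'

```text
t: 31.65
eef_pos: [0.6836, -0.0136, 0.1162]
orientation: [0.246, 1.559, -0.246]
ft_force: [0.3, 1.0, -0.0]
width: 0.062
```

Run:
```python
from workcell import bot
from h import *
s=bot.sense();st(s)
p=bot.camera('wrist'); cv2.imwrite('pics/w22.png',up(p['color'],.5))
print(project(p,[.6843,-.0133,.003]),row(s,[.686,-.0140,.007],72))
```

```text
t31.65 tcp [ 0.6836 -0.0136  0.1162] x [-0.002  0.001 -1.   ] yaw 72.1 F [ 0.3  1.  -0. ] w 0.0620 j [-0.02  0.53  0.01  1.05  0.    0.29]
[251.41661703 192.89331307] ([10.92, 0.03, 0.27, 0.05, -0.14, 0.01], 'rows>=2.2')
```

View pics/w22.png

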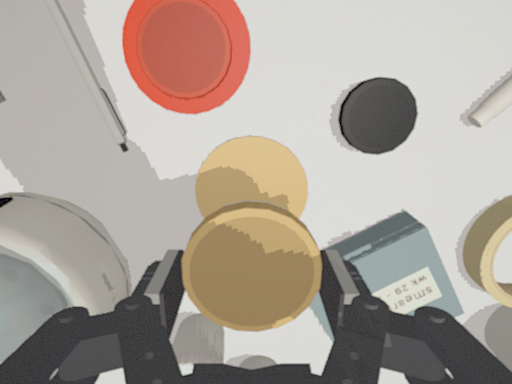

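The tan mat (196–307, top at row 136) lies under the dish as predicted. The teal box is near the right finger, so I check the clearance.

Run:
```python
from workcell import bot
from h import *
s=bot.sense()
p=bot.camera('wrist');t=bot.camera('top'); R=Rdown(72); T=np.array([.686,-.014,0])
cv2.imwrite('pics/t22.png',crop(t['color'],200,50,350,160,5,.5))
for uv in((322,245),(405,212),(362,228),(335,330),(178,330),(200,318)):
    for z in(0.003,.03): print(uv,z,'tool y,z mm',((R.T@(onz(p,uv,z)-T))[1:]*1000).round(0))
for uv in((216,77),(220,113),(261,105)): print('top',uv,((R.T@(onz(t,uv,.03)-T))[1:]*1000).round(0))
```

```text
(322, 245) 0.003 tool y,z mm [61. 45.]
(322, 245) 0.03 tool y,z mm [55. 32.]
(405, 212) 0.003 tool y,z mm [128.  15.]
(405, 212) 0.03 tool y,z mm [114.   5.]
(362, 228) 0.003 tool y,z mm [94. 29.]
(362, 228) 0.03 tool y,z mm [84. 18.]
(335, 330) 0.003 tool y,z mm [ 79. 133.]
(335, 330) 0.03 tool y,z mm [ 71. 111.]
(178, 330) 0.003 tool y,z mm [-68. 133.]
(178, 330) 0.03 tool y,z mm [-61. 111.]
(200, 318) 0.003 tool y,z mm [-47. 120.]
(200, 318) 0.03 tool y,z mm [-42.  99.]
top (216, 77) [166.  98.]
top (220, 113) [126.  13.]
top (261, 105) [34. 66.]
```

View pics/t22.png

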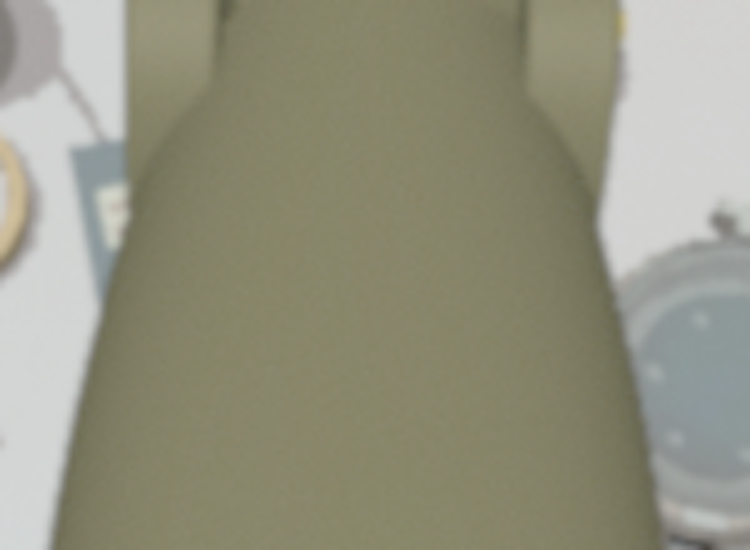

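The box edge runs about 35 mm clear of the finger in tool z, and the look-alike is farther still. I lower and release.

Request:
send_rows --plan '[4, 0, 0.2, 0, 0, 0, 8, 0, 0.2, 0, 0, 0, 9.8, 0, 0.2, 0, 0, 0, 10.5, 0, 0.2, 0, 0, 0, 10.8, 0, 0.2, 0, 0, 0, 10.9, 0, 0.2, 0, 0, 0, 11.0, 0, 0.2, 0, 0, 0, 11, 0, 0.2, 0, 0, 0]'

```text
t: 32.6
eef_pos: [0.6876, -0.0151, 0.0086]
orientation: [0.247, 1.555, -0.247]
ft_force: [0.4, -0.4, -0.2]
width: 0.062
```

Request:
send_rows --plan '[0, 0, 0, 0, 0, 0, 0, 0, 0, 0, 0, 0, 0, 0, 0, 0, 0, 0, 0, 0, 0, 0, 0, 0, 0, 0, 0, 0, 0, 0, -5, 0, 0, 0, 0, 0, -10, 0, 0, 0, 0, 0, -15, 0, 0, 0, 0, 0, -18, 0, 0, 0, 0, 0, -18, 0, 0, 0, 0, 0]' --claw 0

```text
t: 33.6
eef_pos: [0.6901, -0.0152, 0.1938]
orientation: [0.248, 1.547, -0.246]
ft_force: [0.8, 0.2, 0.1]
width: 0.0856
```

Run:
```python
from workcell import bot
from h import *
s=bot.sense();st(s)
p=bot.camera('wrist'); cv2.imwrite('pics/w23.png',up(p['color'],.5))
print(row(s,[.50,-.15,.33],72))
```

```text
t33.60 tcp [ 0.6901 -0.0152  0.1938] x [ 0.01 -0.   -1.  ] yaw 72.0 F [0.8 0.2 0.1] w 0.0856 j [-0.02  0.49  0.13  1.2   0.    0.29]
([-13.8, -18.66, -13.77, -0.03, 0.54, -0.16], 'rows>=5.4')
```

View pics/w23.png

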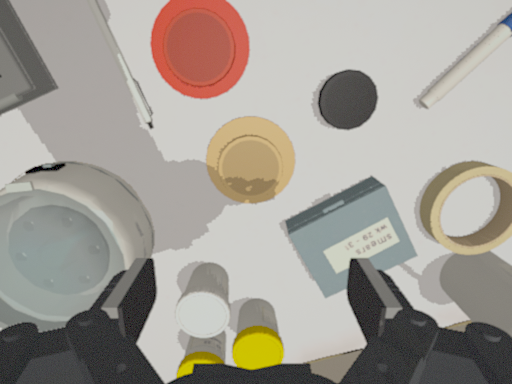

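All three dishes appear on their mats: tan at (250,160), red at (200,45). I back off and measure the final positions from the top, scene and wrist cameras.

Request:
send_rows --plan '[-5, -5, -4, 0, 0, 0, -9, -10, -8, 0, 0, 0, -9, -14, -12, 0, 0, 0, -9, -18, -14, 0, 0, 0, -9, -22, -15, 0, 0, 0, -9, -26, -16, 0, 0, 0, -9, -30, -17, 0, 0, 0, -9, -33, -18, 0, 0, 0, -9, -33, -18, 0, 0, 0, -9, -33, -18, 0, 0, 0]'

```text
t: 34.65
eef_pos: [0.4121, -0.2738, 0.276]
orientation: [0.25, 1.558, -0.249]
ft_force: [-0.2, 0.9, -0.4]
width: 0.0853
```

Run:
```python
from workcell import bot
from h import *
s=bot.sense();st(s)
t=bot.camera('top');c=bot.camera('scene');p=bot.camera('wrist')
for n,im in(('t24',t),('c24',c),('p24',p)): np.save(n+'.npy',im,allow_pickle=True)
cv2.imwrite('pics/t24.png',crop(t['color'],210,110,400,260,4,.5))
cv2.imwrite('pics/s24.png',crop(c['color'],180,110,370,250,4,.5))
cv2.imwrite('pics/w24.png',up(p['color'],.5))
for n in NAMES:
    o=[]
    for nm,im in(('top',t),('scene',c),('wrist',p)):
        r=bot.place_of(im,n); print(n,nm,[(np.round(x['point'],1).tolist(),round(x['confidence'],2)) for x in r[:3]])
```

```text
t34.65 tcp [ 0.4121 -0.2738  0.276 ] x [-0.002  0.002 -1.   ] yaw 71.8 F [-0.2  0.9 -0.4] w 0.0853 j [-0.59  0.1  -0.21  1.26  0.   -0.27]
red_dish_centre top [([269.0, 181.3], 0.73)]
red_dish_centre scene [([249.4, 207.4], 0.91)]
red_dish_centre wrist [([469.6, 210.9], 0.96)]
tan_dish_centre top [([267.1, 135.1], 0.74)]
tan_dish_centre scene [([212.3, 190.0], 0.6), ([285.2, 225.8], 0.45)]
tan_dish_centre wrist [([484.4, 278.7], 0.63)]
green_dish_centre top [([256.8, 229.1], 0.57)]
green_dish_centre scene [([284.4, 226.7], 0.78)]
green_dish_centre wrist [([477.2, 116.6], 0.64)]
black_dish_centre top [([225.4, 147.8], 0.72), ([305.4, 240.2], 0.53)]
black_dish_centre scene [([192.7, 216.8], 0.78), ([322.5, 212.0], 0.39)]
black_dish_centre wrist [([371.7, 118.0], 0.96)]
red_mat_top top [([272.6, 181.6], 0.85)]
red_mat_top scene [([248.4, 210.1], 0.74)]
red_mat_top wrist []
tan_mat_top top [([263.5, 134.8], 0.78), ([265.8, 136.8], 0.75)]
tan_mat_top scene [([208.7, 198.9], 0.63)]
tan_mat_top wrist [([480.3, 276.1], 0.66)]
green_mat_top top [([257.3, 230.1], 0.58)]
green_mat_top scene [([288.6, 227.8], 0.78), ([210.8, 192.8], 0.22)]
green_mat_top wrist [([473.4, 107.7], 0.82)]
dark_box_in top []
dark_box_in scene [([312.1, 184.0], 0.6)]
dark_box_in wrist []
lid_edge top [([356.4, 235.7], 0.58)]
lid_edge scene [([341.8, 174.0], 0.82)]
lid_edge wrist [([281.2, 167.7], 0.71)]
```

View pics/t24.png

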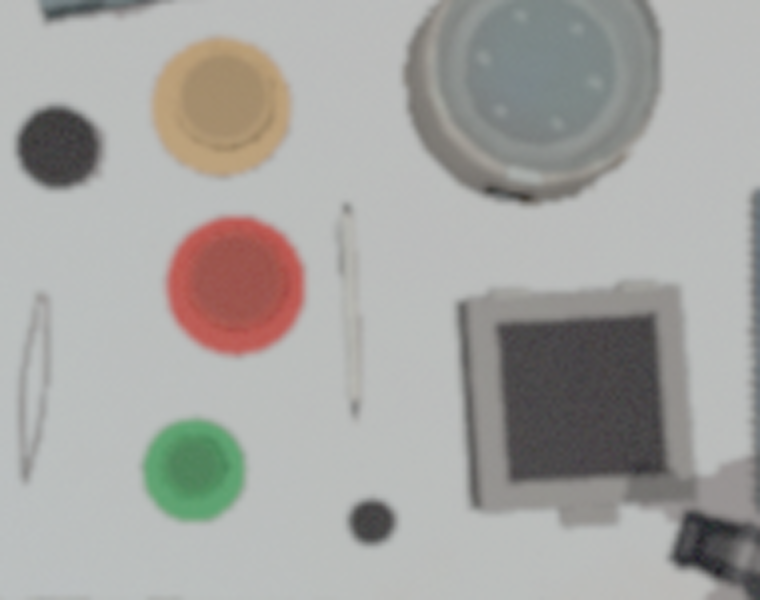

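View pics/s24.png

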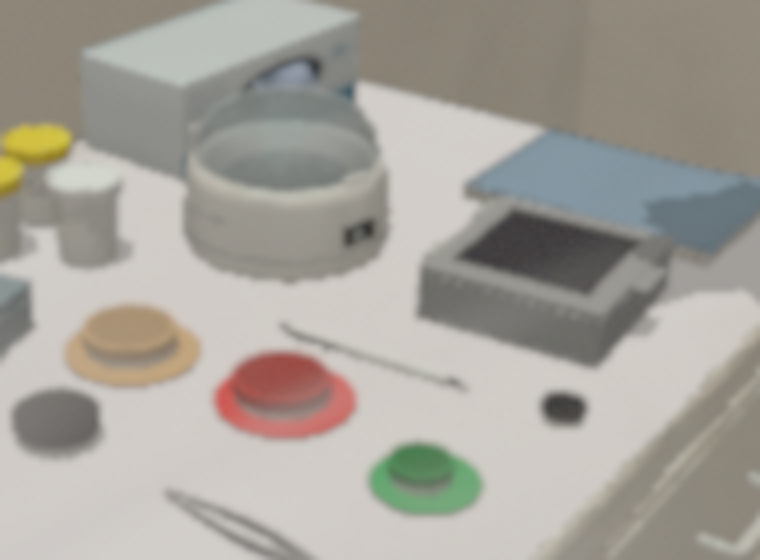

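View pics/w24.png

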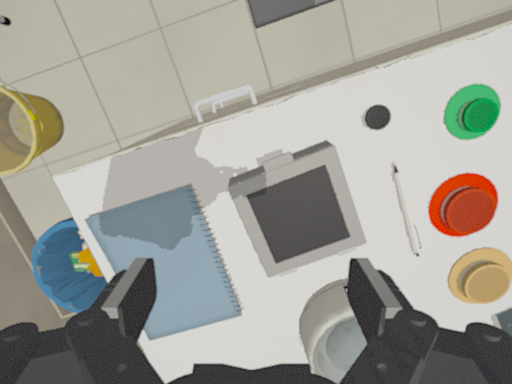

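The top crop puts the dish tops at tan (224,97), red (237,281) and green (196,464), each inside its mat. The lid looks closed and flat. Next I quantify the offsets and the height of the lid's front edge.

Run:
```python
from h import *
t,c,p=[np.load(n+'.npy',allow_pickle=True).item() for n in('t24','c24','p24')]
f=lambda u,v:(210+u/4,110+v/4); g=lambda u,v:(180+u/4,110+v/4)
for n,d,m,zt,ds,ms in(('tan',(224,97),(221,107),.019,(130,329),(132,345)),('red',(237,281),(236,285),.019,(283,380),(286,395)),('green',(196,464),(195,470),.017,(421,464),(426,479))):
    print(n,'top cam dist mm',((onz(t,f(*d),zt)-onz(t,f(*m),.003))[:2]*1000).round(1),'scene',((onz(c,g(*ds),zt)-onz(c,g(*ms),.003))[:2]*1000).round(1),'tri top face',tri([(t,f(*d)),(c,g(*ds))])[0].round(4))
# lid outline: top-face front corners & rear corners
for n,a,w in(('front-left',(695,497),(234,181)),('front-right',(478,508),(331,144)),):
    print(n,tri([(t,f(*a)),(p,w)]))
for n,z in(('front-left',.0425),): pass
B=lambda x,y,z:[.501+x*.9965-y*.0837,-.235+x*.0837+y*.9965,z]
for z in(.0365,.0425,.06): print(z,'wrist',project(p,B(-.067,-.067,z)).round(0),project(p,B(-.067,.067,z)).round(0),'scene',project(c,B(-.067,-.067,z)).round(1),project(c,B(-.067,.067,z)).round(1))
```

```text
tan top cam dist mm [ 3.3 -1.6] scene [-3.8  5.6] tri top face [ 0.6877 -0.0158  0.0148]
red top cam dist mm [ 1.2 -0.2] scene [-3.1  7.8] tri top face [ 0.5696 -0.0254  0.0133]
green top cam dist mm [ 4.3 -0.6] scene [0.2 6.6] tri top face [ 0.4526 -0.0008  0.0104]
front-left (array([ 0.43440436, -0.30384935,  0.03937341]), [5.6, 5.6])
front-right (array([ 0.42745821, -0.17698426,  0.02665134]), [0.7, 0.7])
0.0365 wrist [230. 189.] [336. 146.] scene [346.6 170.7] [329.  190.3]
0.0425 wrist [230. 191.] [337. 147.] scene [346.8 168.8] [329.3 188.2]
0.06 wrist [229. 195.] [341. 150.] scene [347.6 163.2] [330.  182.2]
```

All dish offsets are at most 8 mm, against the 14.5 mm limit. I zoom in on the lid's seam as a check.

Run:
```python
from h import *
c=np.load('c24.npy',allow_pickle=True).item()
im=crop(c['color'],280,150,355,205,10,.5)
B=lambda x,y,z:[.501+x*.9965-y*.0837,-.235+x*.0837+y*.9965,z]
for z,col in((0,(0,0,255)),(.0365,(0,255,0)),(.0425,(255,0,0))):
    q=np.array([[(project(c,B(x,y,z))-[280,150])*10+5 for x,y in((-.067,-.067),(-.067,.067),(.067,.067),(.067,-.067))]]).astype(np.int32)
    cv2.polylines(im,q,True,col,1)
cv2.imwrite('pics/s25.png',im)
```

```text
(no output)
```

View pics/s25.png

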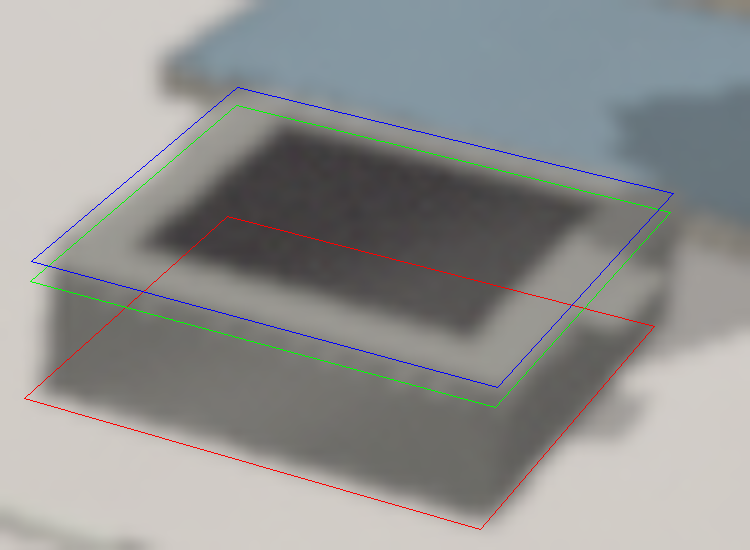

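The seam shows the lid parallel to the box base. The side height at the front corner is about 140 px, against 142 px predicted for a shut lid. The arm is clear, so I hand in.

Run:
```python
from workcell import bot
from h import *
st(bot.sense()); print(bot.finish_job())
```

```text
t36.15 tcp [ 0.4134 -0.2732  0.2773] x [-0. -0. -1.] yaw 72.0 F [ 0.1  0.1 -0.7] w 0.0856 j [-0.58  0.1  -0.21  1.26 -0.   -0.27]
the job is handed in; nothing more can be done
None
```

I put the black dish in the grey box and pushed the lid shut. The green, red and tan dishes are each on their own mat. I handed the job in at about 36 s with the gripper open and clear of everything; no verdict is reported.

**Dish positions:** the last top view put the dish centres about 4 mm (green), 1 mm (red) and 4 mm (tan) from their mat centres. The scene view, with centres picked by hand, gave 6.6 mm (green), 8.4 mm (red) and 6.8 mm (tan). All are below the 14.5 mm limit. The difference leans the same way for all three dishes, so I put it down to how I picked the points.

**Lid:** I pressed it with about 38 N until it stopped at z = 0.042 m, against an expected closed height of 0.0425 m. The scene view agrees with a shut lid, with a front height of about 140 px against 142 px predicted. I did not measure the lid angle directly.

**Black dish:** the wrist view showed it flat on the box floor before I closed the lid. It cannot be seen now.

**Checks that disagreed:**
- Heights from two views read low. The small dishes' tops came out at 0.030 m instead of 0.034 m, and the placed dishes' tops at 0.010–0.015 m instead of 0.017–0.019 m.
- Two readings of the closed lid's front were off by 10–16 mm: the network's lid-edge point gave 0.059 m, and one hand-picked corner gave 0.027 m. For the lid height I relied on the contact stop and the scene view instead.

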